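# Clamp the carving board with the deep-well T-key

### The arm

A 7-joint arm with a two-finger parallel gripper is mounted at the origin on the work surface. World frame = base frame: x ahead of the robot, y to its left, z up, the work surface at z = 0. Lengths are in mm, angles in degrees, forces in N, time in s.
With the tool pointing down it reaches from about 400 to 850 mm from the base axis. Payload 10.4 kg.
Tool frame: the origin (TCP) lies at the very end of the fingers, on their centre line; the grasp point (between the pads) lies 19 mm behind it; x points along the fingers, y is the direction in which the jaws open and shut, and the axes are right-handed (so a half turn about x gives the same grasp; the last joint's range is limited). The gripper opens to 85 mm and grips with 20 to 120 N. Pads are 22 mm wide; open, the fingers measure 114 mm over their backs; the gripper's body (76 mm by 85 mm) begins 54 mm behind the grasp point. The pads swing forward as they close: fully open they stand 13 mm farther back than shut.
Start: joints at [-72.284, 19.034, -3.707, 83.658, 1.238, 77.344, -5.071], TCP at [203.578, 590.937, 231.338] pointing down, gripper open.
Joint ranges: [-148.97, 148.97], [-28.65, 121.19], [-84.17, 76.75], [9.2, 138.47], [-72.65, 252.65], [3.7, 117.97], [-149.18, 149.18]. Speed limits (degrees/s): [127.2, 127.2, 159.86, 159.86, 180, 180, 180].

### API

Orientations are given as a 3x3 rotation matrix whose columns are the frame's x, y, z axes.
In Python, from bench import manip, grab_frame, camera_model, models gives the robot as it stands. The module is installed in compiled form; this text tells all that it offers.
- The arm moves only by the shell command python3 -m jog 'ROWS' [FORCE]. ROWS is JSON, a list of rows, each an object with "xyz": the shift along the tool's x, y, z scaled (see below), a list of three; "dr": the turn, a rotation vector about the tool's x, y, z scaled (see below), a list of three; "gripper": the finger opening in mm, from 0 to 85.4. In form: [{"xyz": [dx, dy, dz], "dr": [wx, wy, wz], "gripper": gripper}, ...]. A call has 1 to 20 rows; each row is the pose to reach, as a shift and turn from the pose measured when the call began, along the tool's axes at that moment; what a row does not reach only later rows make up. The controller multiplies each number of a shift by 200 mm and each number of a turn by pi/2 rad. A row lasts 1/12 s, in which the tool goes at most 41.7 mm and 7.16 degrees, less where a joint would pass 70% of its speed; a pose out of reach is approached as far as the arm can. A call with a number of a shift or a turn outside -1 to 1 is refused whole. A call with a gripper value outside its range is refused whole. The fingers move at their own pace and stop on an object; FORCE is the grip in N (left out, the last holds). Time passes only in rows, so rows that repeat a pose let the fingers close. It gives the time, the measured TCP pose, the force and the opening at its end, in the units of the state.
- manip.observe(): the state, without advancing time (a new reading comes with each control period).
- grab_frame(name): name is "side" or "top"; returns the picture (480x640x3 uint8, red, green, blue); there is no depth.
- camera_model(name): a dict with "fx", "fy", "cx", "cy" (pixels), "origin" and "attitude" of the camera in the world. Camera axes: x right, y down, z forward; pixel columns grow to the right and rows downward; lengths in mm; the calibration is good to about 2 mm. A picture is of the moment at which its call begins. camera_model takes no time and is no camera call.
- manip.finish_job(): hands the job in, once; it reports no verdict.
Trained networks look in the newest picture that a camera, given by its name, has taken for a name from the list of things; names that differ only in an ending like _2 or _b are one class to them, and where a whole thing is asked for, a point or a joint stands for the part that bears it (a point fixed in the world has none). Each returns a list of dicts, best first, with "confidence" (0 to 1); they miss things now and then, are a little off and sometimes report something else, mostly with a low value. They report only what shows in the picture. A call takes as long as a camera call. They do not tell look-alikes from the thing itself.
- models.recognise(camera, thing): "position" ([column, row] as shares, 0 to 1, of the picture: columns of its width, rows of its height, amid what is visible of it).
- models.masks_of(camera, thing): "pixels" (480x640 bool, what is visible of it) and "position" ([column, row] as shares, 0 to 1, of the picture: columns of its width, rows of its height, amid what is visible of it).
- models.place_of(camera, thing): "position" ([column, row] as shares, 0 to 1, of the picture: columns of its width, rows of its height: a listed point, or the origin of a listed thing).
The state is a dict: "t": time; "joints": joint angles; "qvel": joint speeds; "effort": joint torques, N m; "tool_pos": TCP position; "eef_rot": TCP orientation; "contact_force": force on the tool from outside, world axes, zero at the start; "wrist_torque": the same for the moment, N m; "finger_gap": finger opening in mm.
Only numpy, scipy, OpenCV 4.12 (cv2) and the standard library are available. Lean on these libraries where they do the work, as an engineer would, in place of code of your own. Each camera call takes 0.05 s, during which the arm holds its last target.

### The job

Take the T-key from the tool block, lower it down the key well of the carving vise and feel it drop right over the hidden square at the bottom without forcing it down, then turn it clockwise until the clamping cam comes up against its stop, without wrenching it there, so that the moving jaw holds the carving board tight. Ease the key free, draw it out and set it back, gently and all the way down, in its hole in the block. Leave the other tools and pieces alone.

Things in the scene. Friction and masses are not known exactly. Their poses are not given: they have to be found in the camera images.
- vise: Raised carving vise of pale hardwood, fixed to the bench: 150 mm wide (its x), 340 mm long (its y, -190 to +150 mm), deck 125 mm high. Origin: on the bench under the deck, z up. At the +y end a fixed jaw 30 mm high; at the -y end a solid block with the key well in its top; between them the sliding jaw, 30 mm high, and the board.
- well_mouth (a point): Centre of the mouth of the key well, level with the vise's top, in a steel ring: a round vertical shaft 32 mm across and 110 mm deep. Axes as the vise's.
- stem_top (a point): Middle of the top of the square stem of the cam spindle, down the well on its axis, 85 mm below the mouth, hard to see: steel, 14 mm square, 21 mm tall, its top edges bevelled by 1.5 mm. This point's axes are the vise's and do not tell how the square is turned: it differs each time and must be felt.
- pad: Black rubber face of the sliding jaw, 136 mm wide and 28 mm high, standing on the deck; z up, +y towards the board. It moves with the sliding jaw and gives about 1 mm for each 24 N when it presses.
- pad_face (a point): Middle of the front of the rubber face, 15 mm above the deck; axes as the vise's. Turning the stem clockwise (seen from above) drives it towards +y, 4 mm per rad, 1.2 to 2.4 rad in all from the start to a hard stop; the last 0.4 rad squeeze the rubber. The cam is stiff: about 0.18 N m to turn, rising to 0.35 N m before the stop, and it stays where it is left.
- fixed_face (a point): Middle of the face of the fixed jaw, 15 mm above the deck. Axes as the vise's.
- board: Plywood carving board 110 x 150 x 18 mm, loose on the deck, 150 mm along the vise's y, with a five-sided wooden piece 22 mm thick glued on it. Origin: middle of the underside. As found it has 3 to 8 mm of slack between rubber face and fixed jaw; held tight, it is gripped with about 40 N.
- key: Steel T-key, 0.32 kg, 178 mm tall, standing upright in its hole. Origin: middle of its lower end; z up the shank; x along the crossbar. Lower end: socket 27 mm across with a square hole 15.6 mm wide, 18 mm deep, that goes over the stem. Shank 12 mm thick. Fully on the stem its lower end is 18 mm below the stem's top and has about 0.12 rad of free turn each way.
- key_hub (a point): Centre of the key's flat-sided hub, on its axis, 165 mm above the lower end: the place to grip, across the bar. Hub 22 mm (along the bar) x 18 mm (across) x 26 mm high; the round crossbar, 12 mm thick and 110 mm long, passes through its middle. Axes as the key's.
- block: Wooden tool block fixed to the bench, 100 x 220 x 75 mm, long along its y. Origin: middle of its underside. Two fixed gouges with handles up to 205 mm high stand in it at y = +35 and +85 mm; the key's hole is at y = -70 mm.
- key_hole (a point): Centre of the mouth of the key's hole in the block's top: round, 31 mm across, 63 mm deep.
- key_seat (a point): Centre of the floor of that hole, 63 mm below the mouth, where the key's lower end rests.
- mallet: Wooden carver's mallet, 225 mm long, lying on the bench beside the vise. Origin: under it, along the handle's axis. Leave it alone.
- chisel: Short chisel, 195 mm long, lying on the bench beyond the vise. Origin: under its ferrule. Leave it alone.
- square: Small try square, 150 mm blade, lying on the bench beyond the vise. Origin: under its stock. Leave it alone.
- piece_small: Five-sided wooden display piece, 120 x 45 x 145 mm, standing on the bench. Origin: middle of its base. Leave it alone.
Not all that is in view belongs to the job. Several things have the shape of the board; the one meant has the colours described above.

How it is judged (in metres and radians):
On the way, in this order (a step that is already met when the one before it is completed fails the run):
1. the key's socket is down over the square stem (12 mm or more) (z of key in the frame of stem_top below -0.012 m and horizontal distance between key and stem_top below 0.004 m), for 0.2 s.
2. turned by the key, the rubber face grips the board with 33 N or more (the cam within about 0.1 rad of its stop) (contact force between pad and board above 33 N and z of key in the frame of stem_top below -0.008 m), for 0.2 s.
At the end, for the whole second after the job is handed in: The jaw still grips the board with 33 N or more (cam within about 0.1 rad of its stop), the board flat and square to the vise within 0.03 rad; the key stands at rest in its hole, its lower end within 4 mm of the hole's floor and 6 mm of its centre, within 0.08 rad of upright (contact force between pad and board above 33 N and angle between the y axis of board and the y axis of vise, either way round below 0.03 rad and angle between board's own z axis and vertical below 0.03 rad and horizontal distance between key and key_seat below 0.006 m and z of key in the frame of key_seat below 0.004 m and angle between key's own z axis and vertical below 0.08 rad and linear speed of key below 0.02 m/s and linear speed of board below 0.01 m/s); the robot touches nothing.
It fails at once if the key is wrenched on the square: the flats of the socket press with more than 200 N in all, about 1 N m (contact force between key and vise above 200 N).
It fails at once if the key is forced with more than 40 N on the top of the square, the walls or the rim of the well, before it has entered over the square (contact force between key and vise above 40 N and z of key in the frame of stem_top above -0.002 m).
It fails at once if the key is dropped (moves faster than 0.6 m/s with no finger on it) (linear speed of key above 0.6 m/s and contact force between the fingers and key below 0.5 N).
It fails at once if the key is laid over or let fall (more than 0.7 rad from upright) (angle between key's own z axis and vertical above 0.7 rad).
It fails at once if another tool or piece is moved more than 20 mm (distance of any of mallet, chisel, square, piece_small from where it was at the start of the episode above 0.02 m).
It also fails if it takes over 72 s, if anything falls off the work surface, if the arm or the gripper's body presses on something with over 40 N, if the wrist force passes 120 N, or if a joint passes its speed limit or range.

## Working session

There is one attempt and no reset: what is moved stays moved. The work goes in short steps, Python scripts to look and compute and a shell command to move; the robot and the scene stay as the last step left them, time stands still between calls to the robot, and variables do not carry over. Pictures are saved under pics/ and viewed, and the job is handed in when it is done.

```bash
mkdir -p pics; cat > h.py <<'E'
import numpy as np, cv2
from bench import manip, grab_frame, camera_model, models
def ray(cam,uv):
    m=camera_model(cam); o=np.array(m["origin"],float); R=np.array(m["attitude"],float)
    d=R@np.array([(uv[0]-m["cx"])/m["fx"],(uv[1]-m["cy"])/m["fy"],1.0]); return o,d/np.linalg.norm(d)
def atz(cam,uv,z):
    o,d=ray(cam,uv); return o+d*(z-o[2])/d[2]
def tri(a,b):
    o1,d1=a;o2,d2=b
    A=np.stack([d1,-d2],1); s=np.linalg.lstsq(A,o2-o1,rcond=None)[0]
    p=o1+d1*s[0];q=o2+d2*s[1]; return (p+q)/2,np.linalg.norm(p-q)
def proj(cam,p):
    m=camera_model(cam); R=np.array(m["attitude"],float)
    c=R.T@(np.array(p,float)-np.array(m["origin"],float)); return np.array([m["fx"]*c[0]/c[2]+m["cx"],m["fy"]*c[1]/c[2]+m["cy"]])
def save(cam,name):
    im=grab_frame(cam); cv2.imwrite(f"pics/{name}.png",im[:,:,::-1]); return im
E
python3 - <<'E'
from h import *
np.set_printoptions(precision=3,suppress=True)
s=manip.observe()
for k in s: print(k,np.array(s[k]))
for c in ("side","top"):
    save(c,c+"0"); print(camera_model(c))
    for t in ["key","key_hub","key_hole","well_mouth","stem_top","pad_face","fixed_face","vise","block","board","mallet","piece_small","chisel","square"]:
        r=models.place_of(c,t); print(c,t,[(np.round(np.array(x["position"])*[640,480],1),round(x["confidence"],2)) for x in r[:3]])
E
```

```text
t 0.0
joints [-72.283  19.073  -3.705  83.706   1.236  77.343  -5.07 ]
qvel [ 0.072  0.065 -0.067  0.054 -0.023  0.021 -0.021]
effort [ -0.    -62.544   0.049 -39.161   0.016   0.01   -0.   ]
tool_pos [203.502 590.543 230.502]
eef_rot [[-0.     0.326  0.945]
 [-0.001  0.945 -0.326]
 [-1.    -0.001  0.   ]]
contact_force [-0.882 -1.103 -0.689]
wrist_torque [ 0.007  0.006 -0.022]
finger_gap 85.23878326965733
{'fx': 508.5207075982932, 'fy': 508.5207075982932, 'cx': 317.0698974585126, 'cy': 238.4866683393602, 'origin': array([  16.326, -624.468,  776.547]), 'attitude': array([[ 0.73 , -0.438,  0.524],
       [-0.683, -0.461,  0.566],
       [-0.006, -0.772, -0.636]])}
side key []
side key_hub [(array([233.4, 154.8]), 0.63), (array([365. , 259.9]), 0.24)]
side key_hole [(array([245.6, 193.8]), 0.59)]
side well_mouth [(array([386.2, 297.5]), 0.77)]
side stem_top [(array([347.7, 296.1]), 0.58)]
side pad_face [(array([291.5, 192.1]), 0.74), (array([360.4, 261. ]), 0.61)]
side fixed_face [(array([325.6, 217.2]), 0.77)]
side vise [(array([346.1, 294.2]), 0.57)]
side block [(array([220.5, 204.9
[... 568 characters left out ...]
 [(array([208.7, 241.8]), 0.63)]
top key_hub [(array([198.9, 233.6]), 0.67)]
top key_hole [(array([205.9, 240.2]), 0.94), (array([351.1, 171.6]), 0.53)]
top well_mouth [(array([407.1, 257.1]), 0.72)]
top stem_top [(array([407.4, 262.1]), 0.92), (array([471.1, 295.3]), 0.3)]
top pad_face [(array([373.3, 248.6]), 0.69)]
top fixed_face [(array([311.9, 233.6]), 0.77)]
top vise []
top block [(array([190.2, 252.7]), 0.83)]
top board [(array([342.6, 235.9]), 0.74), (array([352. , 342.2]), 0.59)]
top mallet [(array([470. , 291.6]), 0.8)]
top piece_small [(array([452.2, 199.7]), 0.92), (array([310.6, 229.6]), 0.38)]
top chisel [(array([353. , 169.5]), 0.63)]
top square [(array([211.7, 187.6]), 0.67)]
```

View pics/side0.png

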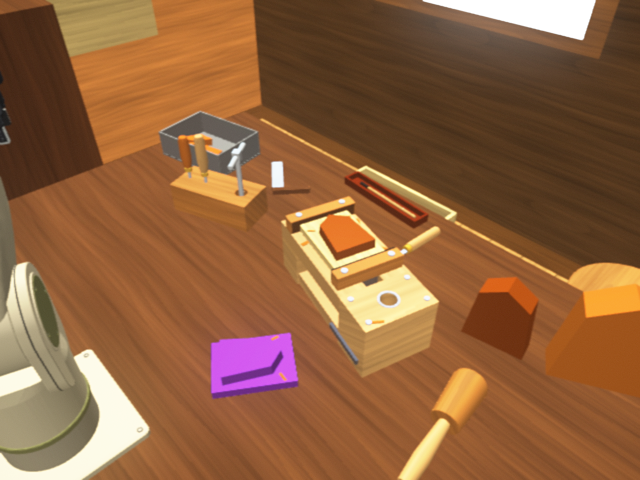

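View pics/top0.png

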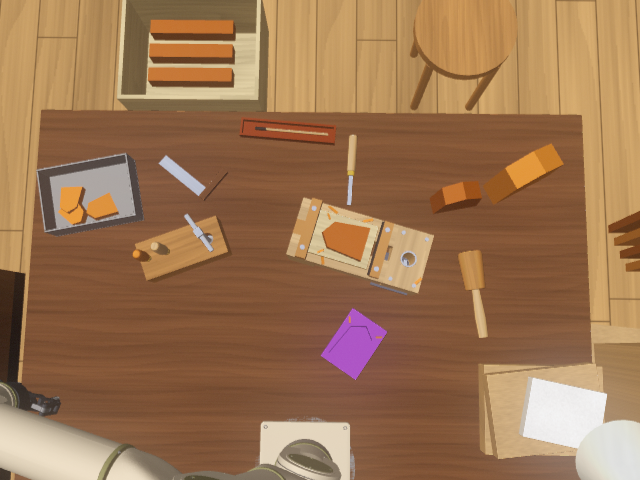

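```bash
python3 - <<'E'
from h import *
np.set_printoptions(precision=1,suppress=True)
for n,a,b in [("hub",(233.4,154.8),(198.9,233.6)),("hole",(245.6,193.8),(205.9,240.2)),("well",(386.2,297.5),(407.1,257.1)),("fixed",(325.6,217.2),(311.9,233.6)),("block",(220.5,204.9),(190.2,252.7)),("pad",(360.4,261),(373.3,248.6)),("mallet",(440.2,436.5),(470,291.6)),("piece",(496.4,339.2),(452.2,199.7))]:
    print(n,*tri(ray("side",a),ray("top",b)))
for n,p,z in [("hub",(198.9,233.6),240-2),("hole",(205.9,240.2),75),("well",(407.1,257.1),125),("well155",(407.1,257.1),155),("stem",(407.4,262.1),40)]: print(n,atz("top",p,z))
im=cv2.imread("pics/top0.png")
cv2.imwrite("pics/t1.png",cv2.resize(im[190:310,150:250],None,fx=6,fy=5.0*1.2)[:600]) 
cv2.imwrite("pics/t2.png",cv2.resize(im[200:300,290:430],None,fx=5.7,fy=5.7,interpolation=cv2.INTER_CUBIC))
im=cv2.imread("pics/side0.png")
cv2.imwrite("pics/s1.png",cv2.resize(im[110:230,180:320],None,fx=5,fy=5,interpolation=cv2.INTER_CUBIC))
cv2.imwrite("pics/s2.png",cv2.resize(im[200:340,280:440],None,fx=4,fy=4,interpolation=cv2.INTER_CUBIC))
E
```

```text
hub [573.7 256.6 183.2] 2.296293080784314
hole [581.6 255.9  70.2] 18.62404721319817
well [ 529.1 -249.9  127.6] 2.1509889263258937
fixed [589.6 -19.7 145.4] 16.23264532230341
block [547.1 309.   27.2] 3.3771436783425974
pad [ 548.3 -166.1  146.8] 1.527387935362431
mallet [ 455.9 -437.6   -5.3] 7.0711184406343675
piece [ 703.6 -391.9   -6.5] 2.336761174663243
hub [566.9 244.4 238. ]
hole [573.2 260.   75. ]
well [ 530.1 -251.   125. ]
well155 [ 526.9 -247.2  155. ]
stem [ 526.2 -262.5   40. ]
```

View pics/t1.png

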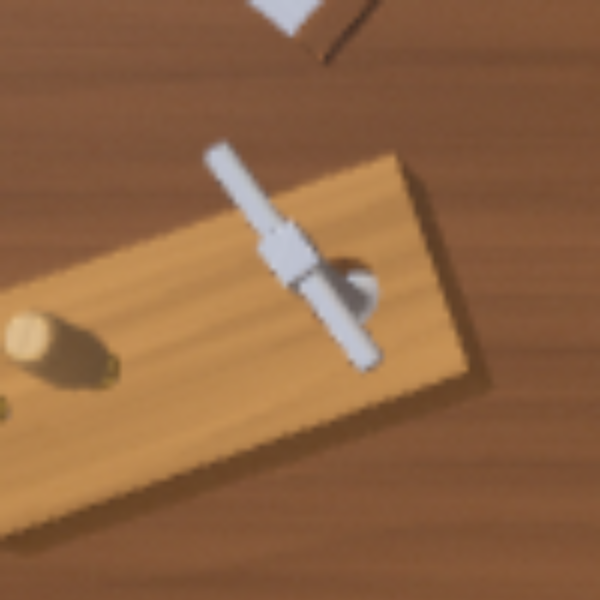

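View pics/t2.png

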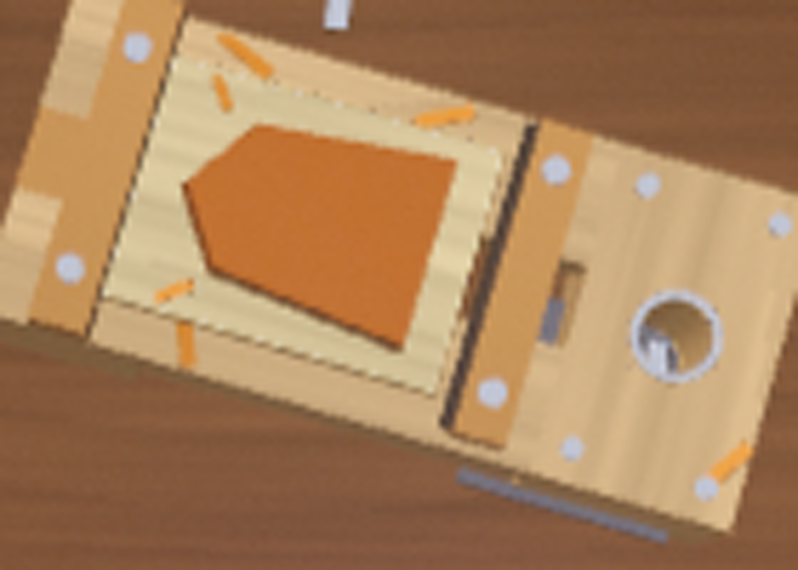

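View pics/s1.png

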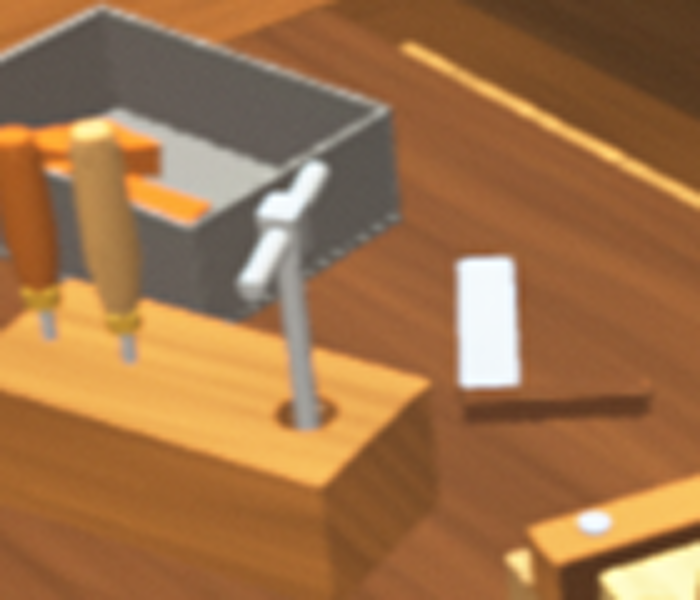

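View pics/s2.png

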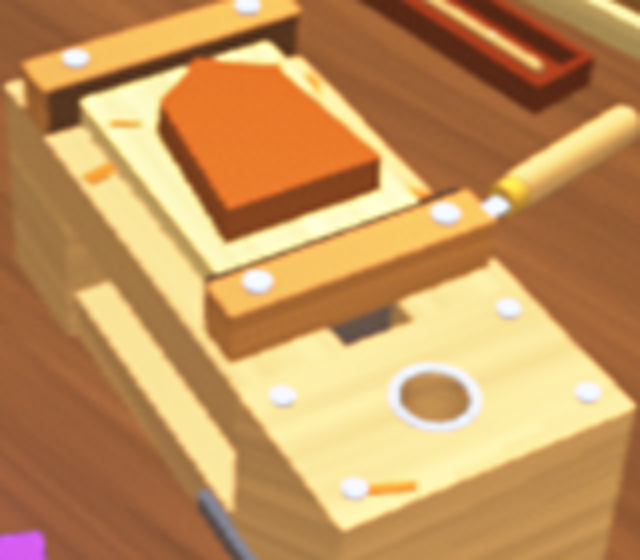

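```bash
python3 - <<'E'
from h import *
np.set_printoptions(precision=2,suppress=True)
print("hub",*tri(ray("side",(236.4,155.2)),ray("top",(198.5,232.1))))
h=atz("top",(198.5,232.1),177);print(h, proj("side",h))
b1=atz("top",(150+217/6-.4,190+152/6-.4),177);b2=atz("top",(150+370/6-.4,190+358/6-.4),177)
d=b2-b1; print("bar",b1,b2,np.linalg.norm(d),np.degrees(np.arctan2(d[1],d[0])))
print("well",*tri(ray("side",(388.4,298.9)),ray("top",(408.3,258.3))), atz("top",(408.3,258.3),125),atz("side",(388.4,298.9),125))
# vise yaw by jaw edges: face lines in t2: fixed jaw bolts & sliding
g=lambda u,v:(290+u/5.7-.4,200+v/5.7-.4)
for a,b in [((185,22),(95,330)),((525,122),(445,425))]:
    p=atz("top",g(*a),155);q=atz("top",g(*b),155);e=q-p;print("jaw",np.degrees(np.arctan2(e[1],e[0])),p,q)
for a in [(648,185),(780,224),(572,447),(707,488)]: print("bolt",atz("top",g(*a),127))
for a in [(508,308),(588,392),(283,396),(355,488)]: print("sbolt",atz("side",(280+a[0]/4-.4,200+a[1]/4-.4),127))
# silver stem patch
print(atz("top",g(657,355),40))
E
```

```text
hub [579.71 257.42 179.1 ] 1.8727511992226078
[579.22 258.36 177.  ] [235.68 155.96]
bar [620.87 290.82 177.  ] [537.87 226.05 177.  ] 105.27574935711294 -142.03405880765152
well [ 527.33 -254.02  128.13] 1.4167641927839578 [ 527.15 -253.92  125.  ] [ 530.4  -252.65  125.  ]
jaw 164.68634537219808 [657.1  -38.69 155.  ] [523.    -1.97 155.  ]
jaw 165.48662218079969 [ 615.06 -185.37  155.  ] [ 484.15 -151.48  155.  ]
bolt [ 592.47 -241.48  127.  ]
bolt [ 575.95 -298.92  127.  ]
bolt [ 477.5  -208.22  127.  ]
bolt [ 460.47 -266.49  127.  ]
sbolt [ 596.   -239.81  127.  ]
sbolt [ 579.9  -297.82  127.  ]
sbolt [ 480.91 -207.45  127.  ]
sbolt [ 464.66 -265.01  127.  ]
[ 526.67 -255.84   40.  ]
```

```bash
cat > plan.py <<'E'
import sys; from h import *
from scipy.spatial.transform import Rotation as Rn
np.set_printoptions(precision=4,suppress=True)
# args: x y z yaw(tool y azimuth deg) -> numbers
x,y,z,a=map(float,sys.argv[1:5])
s=manip.observe(); R=np.array(s["eef_rot"],float)
c,n=np.cos(np.radians(a)),np.sin(np.radians(a))
T=np.array([[0,c,0],[0,n,0],[-1,0,0]],float); T[:,2]=np.cross(T[:,0],T[:,1])
d=R.T@(np.array([x,y,z])-np.array(s["tool_pos"]))/200
print("t",round(s["t"],2),"pos",np.array(s["tool_pos"]),"yaw",np.degrees(np.arctan2(R[1,1],R[0,1])).round(2))
print("xyz",d,"dr",Rn.from_matrix(R.T@T).as_rotvec()/(np.pi/2), "F",np.array(s["contact_force"]),"M",np.array(s["wrist_torque"]))
E
python3 -m jog '[{"xyz":[-0.4,-0.4,1],"dr":[-0.6,0,0],"gripper":85},{"xyz":[-0.4,-0.4,1],"dr":[-0.6,0,0],"gripper":85},{"xyz":[-0.4,-0.4,1],"dr":[-0.6,0,0],"gripper":85},{"xyz":[-0.4,-0.4,1],"dr":[-0.6,0,0],"gripper":85},{"xyz":[-0.4,-0.4,1],"dr":[-0.6,0,0],"gripper":85},{"xyz":[-0.4,-0.4,1],"dr":[-0.6,0,0],"gripper":85},{"xyz":[-0.4,-0.4,1],"dr":[-0.6,0,0],"gripper":85},{"xyz":[-0.4,-0.4,1],"dr":[-0.6,0,0],"gripper":85}]'
python3 - <<'E'
from h import *
print(atz("side",(236.4,155.2),177),manip.observe()["joints"])
E
python3 plan.py 580 258 250 128
```

```text
t: 2.17
tool_pos: [368.8, 448.7, 312.4]
eef_rot: [[0.001, -0.576, 0.818], [0.001, 0.818, 0.576], [-1.0, 0.0, 0.002]]
contact_force: [-0.8, 0.9, -0.3]
finger_gap: 84.9
[582.4932919 260.0284978 177.       ] [-53.0597508   11.68062016  -2.43358979  83.22439764   0.52458396
  85.00091728  69.65078825]
t 2.17 pos [368.7886 448.6628 312.3805] yaw 125.14
xyz [ 0.3123 -1.3874  0.3143] dr [-0.0318  0.0012 -0.0001] F [-0.793   0.9405 -0.2616] M [ 0.0302  0.0365 -0.0259]
```

```bash

python3 -m jog '[{"xyz":[0.05,-0.95,0.22],"dr":[-0.03,0,0],"gripper":85},{"xyz":[0.05,-0.95,0.22],"dr":[-0.03,0,0],"gripper":85},{"xyz":[0.05,-0.95,0.22],"dr":[-0.03,0,0],"gripper":85},{"xyz":[0.05,-0.95,0.22],"dr":[-0.03,0,0],"gripper":85},{"xyz":[0.05,-0.95,0.22],"dr":[-0.03,0,0],"gripper":85},{"xyz":[0.05,-0.95,0.22],"dr":[-0.03,0,0],"gripper":85}]'
python3 plan.py 580.8 259.2 225 128
```

```text
t: 2.67
tool_pos: [519.4, 311.4, 301.9]
eef_rot: [[0.003, -0.605, 0.796], [-0.002, 0.796, 0.605], [-1.0, -0.004, 0.001]]
contact_force: [1.3, 0.3, 0.2]
finger_gap: 85.3
t 2.67 pos [519.4462 311.4354 301.9286] yaw 127.25
xyz [ 0.3862 -0.3922  0.0856] dr [-0.0083  0.0008  0.0024] F [1.3088 0.2638 0.1671] M [-0.0231 -0.0056  0.0085]
```

```bash
python3 - <<'E'
from h import *
save("top","top1");im=save("side","side1")
E
python3 -m jog '[{"xyz":[0.2,-0.4,0.086],"dr":[-0.01,0,0],"gripper":70},{"xyz":[0.35,-0.4,0.086],"dr":[-0.01,0,0],"gripper":60},{"xyz":[0.38,-0.4,0.086],"dr":[-0.01,0,0],"gripper":60},{"xyz":[0.38,-0.4,0.086],"dr":[-0.01,0,0],"gripper":60},{"xyz":[0.38,-0.4,0.086],"dr":[-0.01,0,0],"gripper":60}]'
python3 plan.py 580.8 259.2 158 128
python3 - <<'E'
from h import *
im=save("top","top2");im2=save("side","side2")
a=cv2.resize(im[180:280,140:260],None,fx=4,fy=4,interpolation=2);b=cv2.resize(im2[80:205,180:300],None,fx=3.2,fy=3.2,interpolation=2)
cv2.imwrite("pics/c2.png",np.hstack([a[:400,:416],b[:400]])[:,:,::-1])
E
```

```text
t: 3.18
tool_pos: [576.7, 264.7, 224.6]
eef_rot: [[-0.002, -0.623, 0.782], [-0.0, 0.782, 0.623], [-1.0, 0.001, -0.002]]
contact_force: [0.1, 1.0, 0.5]
finger_gap: 60.1
t 3.18 pos [576.701  264.7076 224.5943] yaw 128.57
xyz [ 0.3329 -0.0346 -0.0006] dr [ 0.0063 -0.0011 -0.0005] F [0.056  0.9527 0.5126] M [ 0.0245 -0.0202  0.0685]
```

View pics/c2.png

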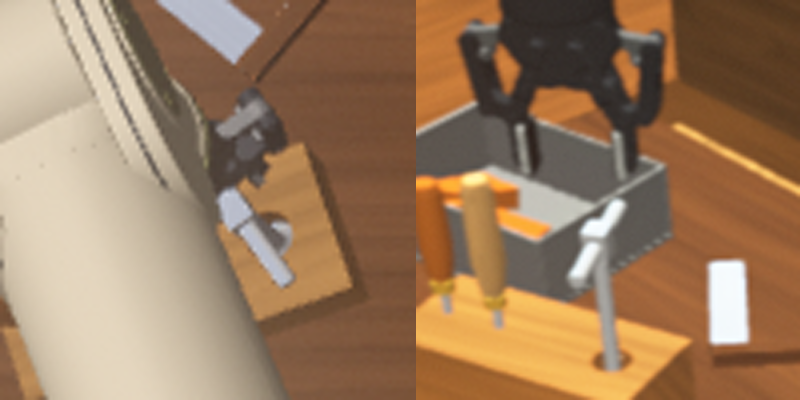

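```bash
python3 - <<'E'
from h import *
for p in [(576.7,264.7,224.6),(580.8,259.2,224.6),(580.8,259.2,177)]: print(proj("side",p),proj("top",p))
E
```

```text
[230.82891303 136.87835994] [191.57118611 230.1656935 ]
[233.74855831 137.1212676 ] [193.9874799 228.4580607]
[236.01745923 155.58918237] [198.17584135 231.44858213]
```

```bash

python3 -m jog '[{"xyz":[0.1,-0.035,0],"dr":[0,0,0],"gripper":60},{"xyz":[0.2,-0.035,0],"dr":[0,0,0],"gripper":60},{"xyz":[0.33,-0.035,0],"dr":[0,0,0],"gripper":60},{"xyz":[0.33,-0.035,0],"dr":[0,0,0],"gripper":60},{"xyz":[0.33,-0.035,0],"dr":[0,0,0],"gripper":60}]'
python3 plan.py 580.8 259.2 158 128
python3 - <<'E'
from h import *
im2=save("side","side3")
b=cv2.resize(im2[100:205,180:300],None,fx=5,fy=5,interpolation=2)
cv2.imwrite("pics/c3.png",b[:,:,::-1])
E
```

```text
t: 3.7
tool_pos: [580.6, 262.9, 162.2]
eef_rot: [[0.001, -0.627, 0.779], [0.003, 0.779, 0.627], [-1.0, 0.001, 0.003]]
contact_force: [0.6, 0.3, 1.7]
finger_gap: 60.4
t 3.7 pos [580.5805 262.9066 162.1712] yaw 128.83
xyz [ 0.0208 -0.0152 -0.0108] dr [ 0.0093  0.0018 -0.0009] F [0.637  0.2825 1.7198] M [-0.0115  0.0149  0.0026]
```

View pics/c3.png

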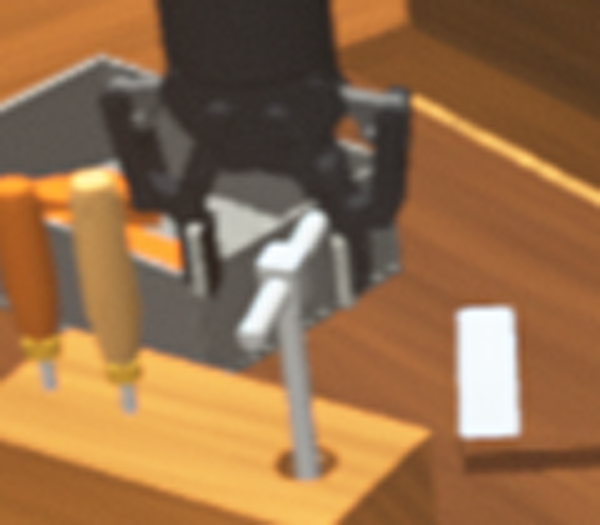

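```bash

python3 -m jog '[{"xyz":[0.02,-0.015,-0.01],"dr":[0.006,0,0],"gripper":60},{"xyz":[0.02,-0.015,-0.01],"dr":[0.006,0,0],"gripper":30},{"xyz":[0.02,-0.015,-0.01],"dr":[0.006,0,0],"gripper":10},{"xyz":[0.02,-0.015,-0.01],"dr":[0.006,0,0],"gripper":10},{"xyz":[0.02,-0.015,-0.01],"dr":[0.006,0,0],"gripper":10},{"xyz":[0.02,-0.015,-0.01],"dr":[0.006,0,0],"gripper":10},{"xyz":[0.02,-0.015,-0.01],"dr":[0.006,0,0],"gripper":10},{"xyz":[0.02,-0.015,-0.01],"dr":[0.006,0,0],"gripper":10}]' 80
python3 plan.py 580.8 259.2 158 128
```

```text
t: 4.42
tool_pos: [582.3, 259.5, 160.3]
eef_rot: [[0.005, -0.619, 0.785], [0.005, 0.785, 0.619], [-1.0, 0.001, 0.006]]
contact_force: [-0.3, -0.5, 5.6]
finger_gap: 17.1
t 4.42 pos [582.291  259.5163 160.3285] yaw 128.26
xyz [ 0.0116  0.0034 -0.0069] dr [ 0.0029  0.0041 -0.0004] F [-0.2624 -0.5425  5.6065] M [-0.1009  0.1266  0.0085]
```

```bash

python3 -m jog '[{"xyz":[-0.05,0,0],"dr":[0,0,0],"gripper":10},{"xyz":[-0.15,0,0],"dr":[0,0,0],"gripper":10},{"xyz":[-0.3,0,0],"dr":[0,0,0],"gripper":10},{"xyz":[-0.45,0,0],"dr":[0,0,0],"gripper":10},{"xyz":[-0.65,0,0],"dr":[0,0,0],"gripper":10},{"xyz":[-0.85,0,0],"dr":[0,0,0],"gripper":10},{"xyz":[-0.9,0,0],"dr":[0,0,0],"gripper":10},{"xyz":[-0.9,0,0],"dr":[0,0,0],"gripper":10}]' 80
python3 plan.py 528.8 -253.3 335 105
python3 - <<'E'
from h import *
im2=save("side","side4"); save("top","top4")
b=cv2.resize(im2[20:220,160:320],None,fx=3,fy=3,interpolation=2)
cv2.imwrite("pics/c4.png",b[:,:,::-1])
E
```

```text
t: 5.08
tool_pos: [582.4, 259.1, 344.4]
eef_rot: [[0.01, -0.619, 0.785], [0.007, 0.785, 0.619], [-1.0, -0.0, 0.012]]
contact_force: [0.7, 0.6, -2.8]
finger_gap: 16.5
t 5.08 pos [582.354  259.0622 344.414 ] yaw 128.26
xyz [ 0.0256 -1.8458 -1.797 ] dr [ 0.2584  0.0078 -0.0014] F [ 0.7431  0.6313 -2.8317] M [-0.0389 -0.0272  0.001 ]
```

View pics/c4.png

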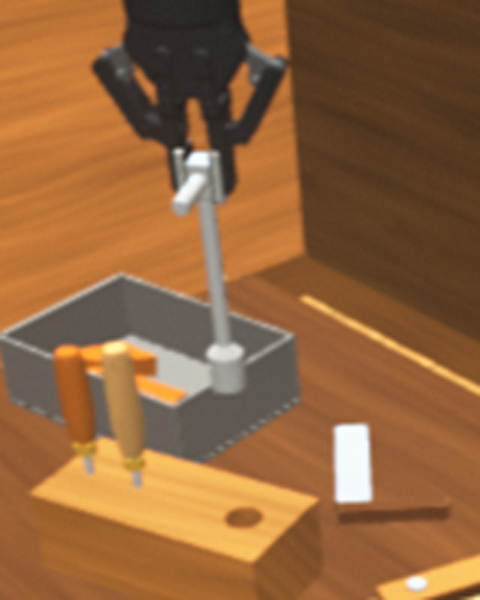

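```bash

python3 -m jog '[{"xyz":[0,-0.1,-0.1],"dr":[0,0,0],"gripper":10},{"xyz":[0,-0.25,-0.25],"dr":[0,0,0],"gripper":10},{"xyz":[0,-0.4,-0.4],"dr":[0,0,0],"gripper":10},{"xyz":[0,-0.55,-0.55],"dr":[0,0,0],"gripper":10},{"xyz":[0,-0.7,-0.7],"dr":[0,0,0],"gripper":10},{"xyz":[0,-0.85,-0.84],"dr":[0,0,0],"gripper":10},{"xyz":[0.02,-1,-0.97],"dr":[0,0.006,0],"gripper":10}]' 80
python3 plan.py 528.8 -253.3 335 105
```

```text
t: 5.77
tool_pos: [551.1, -20.1, 332.1]
eef_rot: [[-0.007, -0.619, 0.785], [-0.002, 0.785, 0.619], [-1.0, 0.003, -0.007]]
contact_force: [1.5, 0.1, -3.3]
finger_gap: 16.6
t 5.77 pos [551.0863 -20.0987 332.1319] yaw 128.25
xyz [-0.0112 -0.8466 -0.8095] dr [ 0.2584 -0.0045 -0.0008] F [ 1.5317  0.0798 -3.3494] M [-0.0131 -0.1449  0.0194]
```

```bash

python3 -m jog '[{"xyz":[0,-0.15,-0.15],"dr":[0.05,0,0],"gripper":10},{"xyz":[0,-0.3,-0.28],"dr":[0.1,0,0],"gripper":10},{"xyz":[0,-0.45,-0.42],"dr":[0.15,0,0],"gripper":10},{"xyz":[0,-0.6,-0.56],"dr":[0.2,0,0],"gripper":10},{"xyz":[0,-0.73,-0.7],"dr":[0.24,0,0],"gripper":10},{"xyz":[0,-0.82,-0.78],"dr":[0.258,0,0],"gripper":10},{"xyz":[-0.01,-0.847,-0.81],"dr":[0.258,0,0],"gripper":10},{"xyz":[-0.01,-0.847,-0.81],"dr":[0.258,0,0],"gripper":10},{"xyz":[-0.01,-0.847,-0.81],"dr":[0.258,0,0],"gripper":10}]' 80
python3 plan.py 528.8 -253.3 335 105
python3 - <<'E'
from h import *
im2=save("side","side5"); im=save("top","top5")
print(manip.observe()["joints"])
b=cv2.resize(im2[140:340,300:440],None,fx=3,fy=3,interpolation=2);a=cv2.resize(im[200:340,340:460],None,fx=3.3,fy=3.3,interpolation=2)
a=np.vstack([a,np.zeros((600-a.shape[0],a.shape[1],3),np.uint8)])[:600]
cv2.imwrite("pics/c5.png",np.hstack([a[:,:380],b])[:,:,::-1])
E
```

```text
t: 6.52
tool_pos: [528.5, -252.4, 333.0]
eef_rot: [[-0.01, -0.26, 0.966], [-0.001, 0.966, 0.26], [-1.0, 0.002, -0.009]]
contact_force: [0.1, 1.4, -2.8]
finger_gap: 17.0
t 6.52 pos [ 528.5292 -252.4067  332.9703] yaw 105.07
xyz [-0.0102 -0.0046  0.0001] dr [ 0.0008 -0.006  -0.0012] F [ 0.0825  1.4033 -2.773 ] M [ 0.0588 -0.0603 -0.012 ]
[ -2.40014661  12.89837113  28.40083445  81.10591598  -5.85767117
  87.9322959  130.85653373]
```

View pics/c5.png

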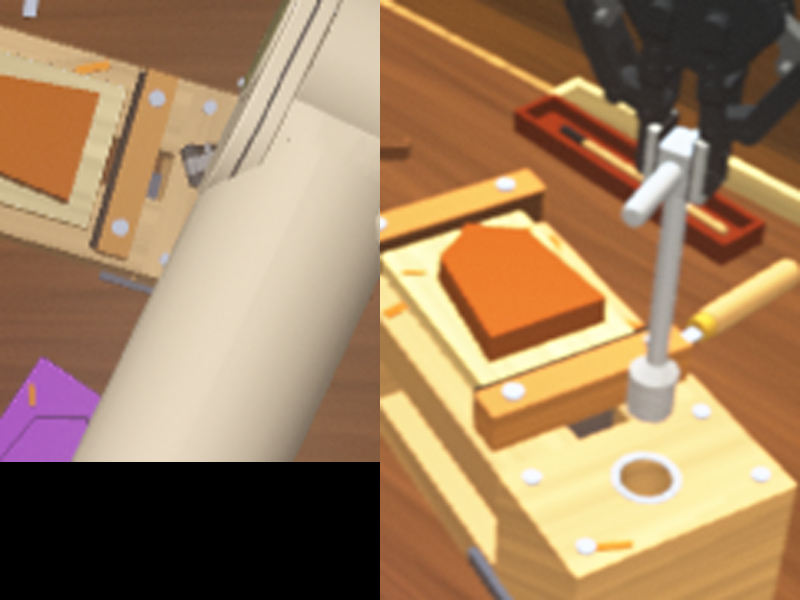

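```bash
python3 - <<'E'
from h import *
im=cv2.imread("pics/side5.png")
B=np.array([527.0,-252.5,184.7]);
S=5;u0,v0=340,200
b=cv2.resize(im[v0:v0+120,u0:u0+100],None,fx=S,fy=S,interpolation=2)
def circ(c,r,col):
    t=np.linspace(0,2*np.pi,40);pts=np.array([proj("side",c+r*np.array([np.cos(a),np.sin(a),0])) for a in t])
    cv2.polylines(b,[np.int32((pts-[u0,v0]+.5)*S)],True,col,1)
circ(B,13.5,(0,0,255))
circ(np.array([530.4,-252.65,125.]),16,(255,0,0)); circ(np.array([528.5,-252.5,125.]),16,(0,160,0))
cv2.imwrite("pics/c6.png",b)
E
```

```text
(no output)
```

View pics/c6.png

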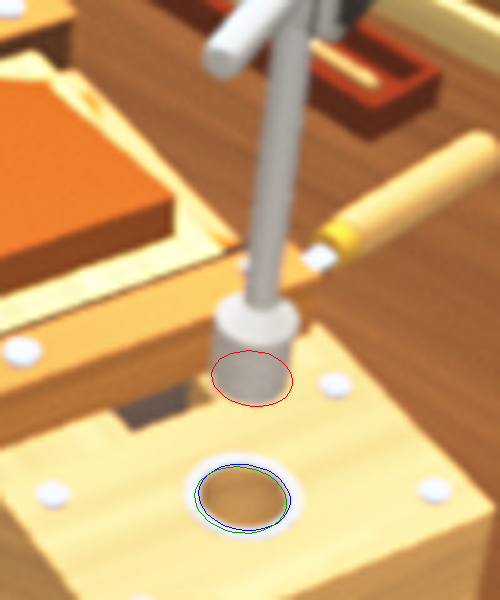

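```bash
python3 plan.py 530.2 -252.8 278 105
```

```text
t 6.62 pos [ 529.2128 -251.2252  333.6592] yaw 105.21
xyz [ 0.2783 -0.0093  0.005 ] dr [ 0.0023 -0.0052 -0.001 ] F [ 0.003   0.4115 -2.9413] M [ 0.0297 -0.0143 -0.0384]
```

```bash

python3 -m jog '[{"xyz":[0.1,-0.005,0.005],"dr":[0.002,-0.005,-0.001],"gripper":10},{"xyz":[0.2,-0.009,0.005],"dr":[0.002,-0.005,-0.001],"gripper":10},{"xyz":[0.27,-0.009,0.005],"dr":[0.002,-0.005,-0.001],"gripper":10},{"xyz":[0.27,-0.009,0.005],"dr":[0.002,-0.005,-0.001],"gripper":10},{"xyz":[0.27,-0.009,0.005],"dr":[0.002,-0.005,-0.001],"gripper":10},{"xyz":[0.27,-0.009,0.005],"dr":[0.002,-0.005,-0.001],"gripper":10}]' 80
python3 plan.py 530.2 -252.8 270 105
python3 - <<'E'
from h import *
im=save("side","side6")[:,:,::-1].copy()
s=manip.observe();R=np.array(s["eef_rot"]);B=np.array(s["tool_pos"])+148.3*R[:,0];print(B)
S=6;u0,v0=340,230
b=cv2.resize(im[v0:v0+90,u0:u0+100],None,fx=S,fy=S,interpolation=2)
def circ(c,r,col):
    t=np.linspace(0,2*np.pi,40);pts=np.array([proj("side",c+r*np.array([np.cos(a),np.sin(a),0])) for a in t])
    cv2.polylines(b,[np.int32((pts-[u0,v0]+.5)*S)],True,col,1)
circ(B,13.5,(0,0,255))
circ(np.array([530.4,-252.65,125.]),16,(255,0,0))
cv2.imwrite("pics/c7.png",b)
E
```

```text
t: 7.12
tool_pos: [530.8, -252.0, 280.7]
eef_rot: [[0.001, -0.261, 0.965], [-0.0, 0.965, 0.261], [-1.0, -0.001, 0.001]]
contact_force: [1.1, -0.4, -2.1]
finger_gap: 16.8
t 7.12 pos [ 530.8318 -252.0421  280.6751] yaw 105.11
xyz [ 0.0534 -0.0028 -0.0041] dr [0.0012 0.0005 0.0003] F [ 1.0565 -0.3514 -2.0773] M [-0.0227 -0.0061  0.0328]
[ 531.08411705 -252.42105841  132.62440562]
```

View pics/c7.png

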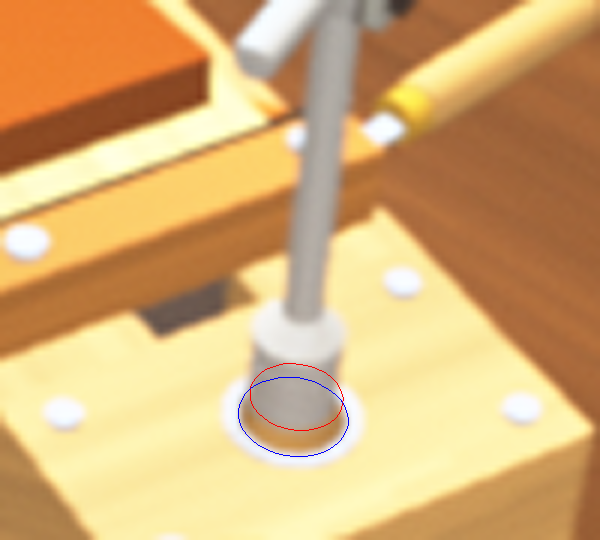

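```bash

python3 -m jog '[{"xyz":[0.03,-0.003,-0.004],"dr":[0.001,0,0],"gripper":10},{"xyz":[0.06,-0.003,-0.004],"dr":[0.001,0,0],"gripper":10},{"xyz":[0.09,-0.003,-0.004],"dr":[0.001,0,0],"gripper":10},{"xyz":[0.09,-0.003,-0.004],"dr":[0.001,0,0],"gripper":10}]' 80
python3 plan.py 530.2 -252.8 200 105
```

```text
t: 7.5
tool_pos: [529.7, -252.9, 261.3]
eef_rot: [[-0.001, -0.259, 0.966], [0.0, 0.966, 0.259], [-1.0, 0.0, -0.001]]
contact_force: [0.8, -0.5, -4.0]
finger_gap: 17.1
t 7.5 pos [ 529.7224 -252.872   261.3188] yaw 105.0
xyz [ 0.3066 -0.0003  0.0026] dr [-0.     -0.0003 -0.0002] F [ 0.8382 -0.5283 -4.0071] M [ 0.077   0.0248 -0.0267]
```

In the well (lower end at 113 mm), no contact force. Going on down.

```bash

python3 -m jog '[{"xyz":[0.05,0,0.002],"dr":[0,0,0],"gripper":10},{"xyz":[0.12,0,0.002],"dr":[0,0,0],"gripper":10},{"xyz":[0.19,0,0.002],"dr":[0,0,0],"gripper":10},{"xyz":[0.26,0,0.002],"dr":[0,0,0],"gripper":10},{"xyz":[0.3,0,0.002],"dr":[0,0,0],"gripper":10},{"xyz":[0.3,0,0.002],"dr":[0,0,0],"gripper":10},{"xyz":[0.3,0,0.002],"dr":[0,0,0],"gripper":10}]' 80
python3 plan.py 530.2 -252.8 186 105
```

```text
t: 8.08
tool_pos: [530.0, -252.7, 201.2]
eef_rot: [[-0.001, -0.259, 0.966], [0.0, 0.966, 0.259], [-1.0, 0.0, -0.001]]
contact_force: [0.1, 0.6, -2.4]
finger_gap: 16.9
t 8.08 pos [ 529.9993 -252.7476  201.1733] yaw 104.99
xyz [ 0.0759 -0.0005  0.001 ] dr [-0.0001 -0.0007 -0.0003] F [ 0.1389  0.6076 -2.4269] M [ 0.0275 -0.0683  0.0016]
```

```bash

python3 -m jog '[{"xyz":[0.02,0,0.001],"dr":[0,0,0],"gripper":10},{"xyz":[0.035,0,0.001],"dr":[0,0,0],"gripper":10},{"xyz":[0.05,0,0.001],"dr":[0,0,0],"gripper":10},{"xyz":[0.06,0,0.001],"dr":[0,0,0],"gripper":10},{"xyz":[0.07,0,0.001],"dr":[0,0,0],"gripper":10},{"xyz":[0.075,0,0.001],"dr":[0,0,0],"gripper":10},{"xyz":[0.075,0,0.001],"dr":[0,0,0],"gripper":10}]' 80
python3 plan.py 530.2 -252.8 182 105
```

```text
t: 8.67
tool_pos: [530.6, -252.9, 187.4]
eef_rot: [[0.001, -0.259, 0.966], [-0.0, 0.966, 0.259], [-1.0, -0.0, 0.0]]
contact_force: [-2.5, 0.9, 5.7]
finger_gap: 16.9
t 8.67 pos [ 530.6483 -252.9267  187.3697] yaw 104.99
xyz [ 0.0268  0.0012 -0.002 ] dr [-0.0001  0.0003  0.0002] F [-2.5301  0.8802  5.6539] M [0.2863 0.6025 0.045 ]
```

```bash

python3 -m jog '[{"xyz":[0.01,0,-0.003],"dr":[0.05,0,0],"gripper":10},{"xyz":[0.012,0,-0.003],"dr":[0.1,0,0],"gripper":10},{"xyz":[0.012,0,-0.003],"dr":[0.13,0,0],"gripper":10},{"xyz":[0.012,0,-0.003],"dr":[0.13,0,0],"gripper":10}]' 80
python3 plan.py 530.2 -252.8 182 105
```

```text
t: 9.0
tool_pos: [530.5, -253.1, 185.2]
eef_rot: [[0.002, -0.055, 0.998], [-0.0, 0.998, 0.055], [-1.0, -0.0, 0.001]]
contact_force: [0.5, 0.5, -3.4]
finger_gap: 16.7
t 9.0 pos [ 530.4585 -253.1056  185.2197] yaw 93.17
xyz [ 0.0161  0.0016 -0.0012] dr [-0.1315  0.0009  0.0004] F [ 0.4869  0.4702 -3.4061] M [-0.0801 -0.4282  0.0325]
```

```bash

python3 -m jog '[{"xyz":[0.01,0,-0.001],"dr":[0,0,0],"gripper":10},{"xyz":[0.02,0,-0.001],"dr":[0,0,0],"gripper":10},{"xyz":[0.02,0,-0.001],"dr":[0,0,0],"gripper":10}]' 80
python3 plan.py 530.2 -252.8 182 93.2
```

```text
t: 9.25
tool_pos: [530.3, -253.0, 180.8]
eef_rot: [[0.001, -0.057, 0.998], [-0.0, 0.998, 0.057], [-1.0, -0.0, 0.001]]
contact_force: [1.6, 0.5, -4.3]
finger_gap: 16.7
t 9.25 pos [ 530.3235 -253.0316  180.7513] yaw 93.24
xyz [-0.0062  0.0012 -0.0005] dr [0.0005 0.0009 0.0003] F [ 1.5616  0.47   -4.3216] M [-0.0473 -0.6691 -0.0077]
```

```bash

python3 -m jog '[{"xyz":[0.015,0,-0.001],"dr":[0,0,0],"gripper":10},{"xyz":[0.03,0,-0.001],"dr":[0,0,0],"gripper":10},{"xyz":[0.043,0,-0.001],"dr":[0,0,0],"gripper":10},{"xyz":[0.047,0,-0.001],"dr":[0,0,0],"gripper":10},{"xyz":[0.047,0,-0.001],"dr":[0,0,0],"gripper":10}]' 80
python3 plan.py 530.2 -252.8 172 93.2; python3 -c "
from h import *; print(manip.observe()['joints'])"
```

```text
t: 9.67
tool_pos: [530.2, -253.0, 171.1]
eef_rot: [[0.001, -0.057, 0.998], [-0.0, 0.998, 0.057], [-1.0, -0.0, 0.001]]
contact_force: [3.5, -0.9, -4.0]
finger_gap: 17.0
t 9.67 pos [ 530.1854 -253.023   171.0531] yaw 93.25
xyz [-0.0047  0.0011  0.0001] dr [0.0006 0.0009 0.0003] F [ 3.5369 -0.9044 -4.0317] M [-0.2187 -0.8999  0.0455]
[ -2.77735304  17.57418205  28.89053209  95.67733243  -9.00816469
  68.97610533 121.46577383]
```

```bash

python3 -m jog '[{"xyz":[0.001,0,0.002],"dr":[0.05,0,0],"gripper":10},{"xyz":[0.001,0,0.002],"dr":[0.1,0,0],"gripper":10},{"xyz":[0.001,0,0.002],"dr":[0.15,0,0],"gripper":10},{"xyz":[0.001,0,0.002],"dr":[0.2,0,0],"gripper":10},{"xyz":[0.001,0,0.002],"dr":[0.25,0,0],"gripper":10},{"xyz":[0.001,0,0.002],"dr":[0.3,0,0],"gripper":10},{"xyz":[0.001,0,0.002],"dr":[0.35,0,0],"gripper":10},{"xyz":[0.001,0,0.002],"dr":[0.4,0,0],"gripper":10},{"xyz":[0.001,0,0.002],"dr":[0.45,0,0],"gripper":10},{"xyz":[0.001,0,0.002],"dr":[0.5,0,0],"gripper":10},{"xyz":[0.001,0,0.002],"dr":[0.55,0,0],"gripper":10},{"xyz":[0.001,0,0.002],"dr":[0.6,0,0],"gripper":10},{"xyz":[0.001,0,0.002],"dr":[0.65,0,0],"gripper":10}]' 100
python3 plan.py 530.2 -252.8 171 34.7; python3 -c "
from h import *; print(manip.observe()['joints'])"
```

```text
t: 10.75
tool_pos: [530.3, -253.6, 170.8]
eef_rot: [[0.001, 0.824, 0.567], [-0.001, 0.567, -0.824], [-1.0, 0.0, 0.002]]
contact_force: [1.5, -2.6, -3.6]
finger_gap: 16.3
t 10.75 pos [ 530.2842 -253.6186  170.7839] yaw 34.53
xyz [-0.0011  0.002  -0.0036] dr [-0.0019  0.0011 -0.    ] F [ 1.5139 -2.5697 -3.5918] M [-0.8291 -0.4661  0.1675]
[-10.13797577  19.02340135  38.29130235  96.00598125 -12.43027981
  69.21899704  65.58149274]
```

```bash

python3 -m jog '[{"xyz":[0,0,-0.003],"dr":[0.055,0,0],"gripper":10},{"xyz":[0,0,-0.003],"dr":[0.11,0,0],"gripper":10},{"xyz":[0,0,-0.003],"dr":[0.11,0,0],"gripper":10}]' 100
python3 plan.py 530.2 -252.8 171 24.7
```

```text
t: 11.0
tool_pos: [529.8, -253.6, 170.8]
eef_rot: [[0.001, 0.911, 0.413], [-0.002, 0.413, -0.911], [-1.0, -0.0, 0.002]]
contact_force: [2.4, -2.0, -3.0]
finger_gap: 16.5
t 11.0 pos [ 529.8304 -253.6457  170.773 ] yaw 24.39
xyz [-0.0011  0.0034 -0.0031] dr [-0.0035  0.0016  0.0001] F [ 2.4156 -2.015  -3.0335] M [-0.7469 -0.598   0.0017]
```

```bash

python3 -m jog '[{"xyz":[0,0,0],"dr":[0.055,0,0],"gripper":10},{"xyz":[0,0,0],"dr":[0.11,0,0],"gripper":10},{"xyz":[0,0,0],"dr":[0.11,0,0],"gripper":10}]' 100
python3 plan.py 530.2 -252.8 171 14.7
```

```text
t: 11.25
tool_pos: [529.7, -253.9, 170.8]
eef_rot: [[0.001, 0.969, 0.249], [-0.003, 0.249, -0.968], [-1.0, -0.0, 0.003]]
contact_force: [0.9, -0.9, -3.1]
finger_gap: 16.1
t 11.25 pos [ 529.7496 -253.8524  170.7854] yaw 14.42
xyz [-0.0011  0.0035 -0.0045] dr [-0.0031  0.0018  0.    ] F [ 0.898  -0.9156 -3.0882] M [-0.5805 -0.5589 -0.0085]
```

```bash

python3 -m jog '[{"xyz":[0,0,-0.003],"dr":[0.04,0,0],"gripper":10},{"xyz":[0,0,-0.003],"dr":[0.08,0,0],"gripper":10},{"xyz":[0,0,-0.003],"dr":[0.12,0,0],"gripper":10}]' 100
python3 plan.py 530.2 -252.8 171 4
python3 - <<'E'
from h import *
im=save("side","side8")
b=cv2.resize(im[195:315,290:440],None,fx=5,fy=5,interpolation=2)
cv2.imwrite("pics/c8.png",b[:,:,::-1])
E
```

```text
t: 11.5
tool_pos: [529.5, -253.6, 170.8]
eef_rot: [[0.001, 0.998, 0.066], [-0.003, 0.066, -0.998], [-1.0, 0.0, 0.003]]
contact_force: [1.8, -2.5, -3.4]
finger_gap: 16.3
t 11.5 pos [ 529.5325 -253.6336  170.7974] yaw 3.76
xyz [-0.001   0.0036 -0.0039] dr [-0.0026  0.0022 -0.0003] F [ 1.7887 -2.5277 -3.3514] M [-0.8421 -0.6006  0.2149]
```

View pics/c8.png

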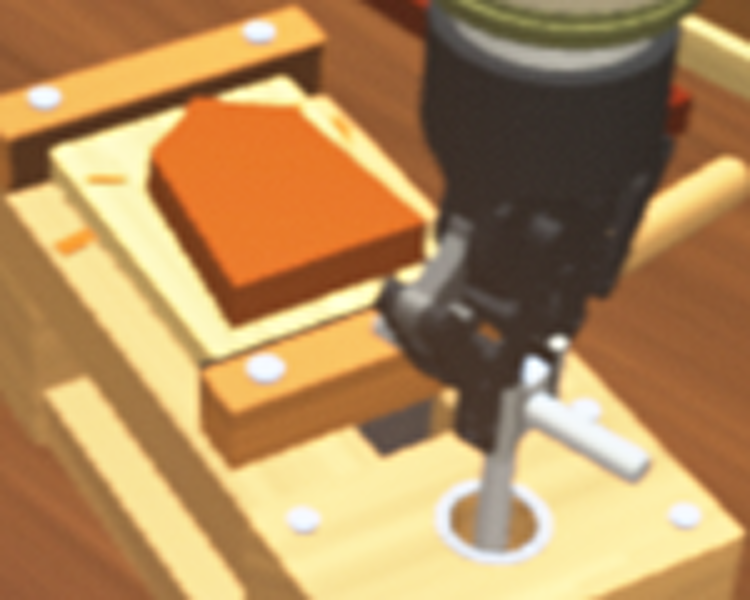

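```bash

python3 -m jog '[{"xyz":[0,0,-0.003],"dr":[0.04,0,0],"gripper":10},{"xyz":[0,0,-0.003],"dr":[0.08,0,0],"gripper":10}]' 100
python3 plan.py 530.2 -252.8 171 -3
```

```text
t: 11.72
tool_pos: [529.4, -253.4, 170.8]
eef_rot: [[0.001, 0.998, -0.062], [-0.004, -0.062, -0.998], [-1.0, 0.001, 0.004]]
contact_force: [1.3, -2.5, -4.1]
finger_gap: 16.6
t 11.72 pos [ 529.4208 -253.4105  170.8081] yaw -3.54
xyz [-0.001   0.0037 -0.0033] dr [-0.006   0.0026 -0.0005] F [ 1.2588 -2.4662 -4.1133] M [-0.9543 -0.5538  0.1235]
```

```bash

python3 -m jog '[{"xyz":[0,0,0],"dr":[0.04,0,0],"gripper":10},{"xyz":[0,0,0],"dr":[0.08,0,0],"gripper":10}]' 100
python3 plan.py 530.2 -252.8 171 -3
```

```text
t: 11.88
tool_pos: [529.3, -253.7, 170.8]
eef_rot: [[0.0, 0.983, -0.183], [-0.004, -0.183, -0.983], [-1.0, 0.001, 0.004]]
contact_force: [1.0, -2.9, -2.8]
finger_gap: 16.6
t 11.88 pos [ 529.2635 -253.6633  170.7929] yaw -10.56
xyz [-0.0011  0.0038 -0.0051] dr [-0.084   0.0027 -0.0006] F [ 0.9981 -2.9167 -2.7521] M [-0.794  -0.4919  0.184 ]
```

```bash

python3 -m jog '[{"xyz":[0,0.003,-0.004],"dr":[0.04,0.001,0],"gripper":10},{"xyz":[0,0.003,-0.004],"dr":[0.08,0.002,0],"gripper":10}]' 100
python3 plan.py 530.2 -252.8 171 -17
```

```text
t: 12.05
tool_pos: [529.6, -253.5, 170.8]
eef_rot: [[0.0, 0.953, -0.302], [-0.002, -0.302, -0.953], [-1.0, 0.001, 0.002]]
contact_force: [0.1, -3.8, -1.8]
finger_gap: 16.4
t 12.05 pos [ 529.5963 -253.5409  170.7949] yaw -17.58
xyz [-0.001   0.0018 -0.0044] dr [-0.0064  0.0012 -0.0006] F [ 0.1067 -3.8343 -1.8303] M [-1.1938 -0.0552  0.2273]
```

```bash

python3 -m jog '[{"xyz":[0,0,0],"dr":[0.04,0,0],"gripper":10},{"xyz":[0,0,0],"dr":[0.08,0,0],"gripper":10}]' 100
python3 plan.py 530.2 -252.8 171 -24
```

```text
t: 12.22
tool_pos: [529.2, -253.9, 170.8]
eef_rot: [[-0.0, 0.909, -0.416], [-0.002, -0.416, -0.909], [-1.0, 0.001, 0.002]]
contact_force: [0.7, -2.1, -2.5]
finger_gap: 16.4
t 12.22 pos [ 529.2269 -253.8677  170.7764] yaw -24.61
xyz [-0.0011  0.0022 -0.0069] dr [-0.0067  0.0014 -0.0005] F [ 0.6983 -2.1456 -2.4635] M [-0.7531 -0.1392  0.2294]
```

```bash

python3 -m jog '[{"xyz":[0,0,-0.003],"dr":[0.025,0,0],"gripper":10},{"xyz":[0,0,-0.003],"dr":[0.05,0,0],"gripper":10}]' 100
python3 plan.py 530.2 -252.8 171 -29.1
```

```text
t: 12.38
tool_pos: [529.2, -253.6, 170.8]
eef_rot: [[-0.001, 0.876, -0.483], [-0.003, -0.483, -0.876], [-1.0, 0.001, 0.003]]
contact_force: [1.3, -2.2, -2.8]
finger_gap: 16.6
t 12.38 pos [ 529.2098 -253.6415  170.7741] yaw -28.86
xyz [-0.0011  0.0023 -0.0061] dr [ 0.0027  0.0018 -0.0004] F [ 1.3141 -2.1605 -2.8035] M [-0.8396 -0.228   0.3191]
```

```bash

python3 -m jog '[{"xyz":[0,0,0],"dr":[0.025,0,0],"gripper":10},{"xyz":[0,0,0],"dr":[0.05,0,0],"gripper":10}]' 100
python3 plan.py 530.2 -252.8 171 -33.6
```

```text
t: 12.55
tool_pos: [529.0, -253.8, 170.8]
eef_rot: [[-0.001, 0.838, -0.546], [-0.003, -0.546, -0.838], [-1.0, 0.001, 0.003]]
contact_force: [0.9, -2.2, -2.4]
finger_gap: 16.8
t 12.55 pos [ 529.0379 -253.8335  170.7881] yaw -33.1
xyz [-0.0011  0.002  -0.0075] dr [ 0.0056  0.002  -0.0005] F [ 0.9301 -2.2435 -2.3629] M [-0.5998 -0.3292  0.2503]
```

```bash

python3 -m jog '[{"xyz":[0,0.002,-0.004],"dr":[0.025,0.001,0],"gripper":10},{"xyz":[0,0.002,-0.004],"dr":[0.045,0.002,0],"gripper":10}]' 100
python3 plan.py 530.2 -252.8 171 -37.15
```

```text
t: 12.72
tool_pos: [529.4, -253.7, 170.8]
eef_rot: [[-0.0, 0.8, -0.6], [-0.001, -0.6, -0.8], [-1.0, 0.0, 0.001]]
contact_force: [-1.0, -3.4, -1.4]
finger_gap: 16.4
t 12.72 pos [ 529.3613 -253.7432  170.7949] yaw -36.89
xyz [-0.001   0.0005 -0.0063] dr [ 0.0029  0.0006 -0.0002] F [-0.9881 -3.3605 -1.4333] M [-0.9675  0.2608  0.3267]
```

```bash

python3 -m jog '[{"xyz":[0,0,0],"dr":[0.025,0,0],"gripper":10},{"xyz":[0,0,0],"dr":[0.045,0,0],"gripper":10}]' 100
python3 plan.py 530.2 -252.8 171 -41.2
```

```text
t: 12.88
tool_pos: [529.0, -254.0, 170.8]
eef_rot: [[-0.001, 0.758, -0.652], [-0.001, -0.652, -0.758], [-1.0, -0.0, 0.002]]
contact_force: [0.5, -1.3, -2.8]
finger_gap: 16.4
t 12.88 pos [ 529.0238 -253.9719  170.7699] yaw -40.69
xyz [-0.0012  0.0006 -0.0083] dr [0.0057 0.001  0.    ] F [ 0.5229 -1.2831 -2.7685] M [-0.659  -0.1353  0.3158]
```

```bash

python3 -m jog '[{"xyz":[0,0,-0.003],"dr":[0.018,0,0],"gripper":10},{"xyz":[0,0,-0.003],"dr":[0.03,0,0],"gripper":10}]' 100
python3 plan.py 530.2 -252.8 171 -43.4
```

```text
t: 13.05
tool_pos: [529.2, -253.7, 170.8]
eef_rot: [[-0.002, 0.728, -0.685], [-0.001, -0.685, -0.728], [-1.0, -0.0, 0.002]]
contact_force: [0.2, -2.7, -2.3]
finger_gap: 16.3
t 13.05 pos [ 529.1932 -253.7276  170.7721] yaw -43.25
xyz [-0.0012  0.0005 -0.0068] dr [0.0016 0.0013 0.0001] F [ 0.2402 -2.6923 -2.3429] M [-0.8899  0.0255  0.3231]
```

```bash

python3 -m jog '[{"xyz":[0,0,0],"dr":[0.018,0,0],"gripper":10},{"xyz":[0,0,0],"dr":[0.03,0,0],"gripper":10}]' 100
python3 plan.py 530.2 -252.8 171 -46.1
```

```text
t: 13.22
tool_pos: [529.1, -253.8, 170.8]
eef_rot: [[-0.002, 0.695, -0.719], [-0.001, -0.719, -0.695], [-1.0, -0.0, 0.002]]
contact_force: [0.7, -1.7, -1.7]
finger_gap: 16.2
t 13.22 pos [ 529.0997 -253.7824  170.7897] yaw -45.98
xyz [-0.0011  0.0003 -0.0074] dr [0.0013 0.0014 0.0001] F [ 0.6991 -1.7316 -1.7447] M [-0.7282 -0.0733  0.5438]
```

```bash

python3 -m jog '[{"xyz":[0,0,0],"dr":[0.008,0,0],"gripper":10}]' 100
python3 plan.py 530.2 -252.8 171 -46.8
python3 - <<'E'
from h import *
im=save("side","side9");top=save("top","top9")
b=cv2.resize(im[195:315,290:440],None,fx=5,fy=5,interpolation=2)
cv2.imwrite("pics/c9.png",b[:,:,::-1])
for i in range(3): 
  s=manip.observe(); print(s["t"],s["wrist_torque"])
E
```

```text
t: 13.3
tool_pos: [529.1, -253.8, 170.8]
eef_rot: [[-0.002, 0.686, -0.728], [-0.001, -0.728, -0.686], [-1.0, -0.0, 0.002]]
contact_force: [1.0, -1.7, -2.4]
finger_gap: 16.5
t 13.3 pos [ 529.057  -253.7877  170.7828] yaw -46.72
xyz [-0.0011  0.0003 -0.0075] dr [0.0009 0.0015 0.0001] F [ 0.9803 -1.6827 -2.433 ] M [-0.7984 -0.1325  0.6112]
13.4 [-0.81012599 -0.04402121  0.47952061]
13.4 [-0.81012599 -0.04402121  0.47952061]
13.4 [-0.81012599 -0.04402121  0.47952061]
```

View pics/c9.png

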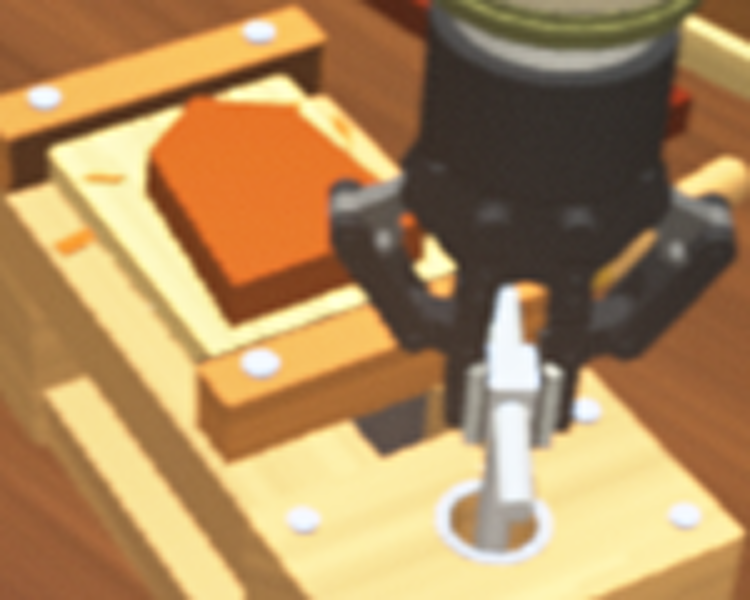

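```bash
python3 - <<'E'
from h import *
p=np.array([490.,-160,157]);v=np.array([np.sin(np.radians(15)),np.cos(np.radians(15)),0])
for d in (1,3.5,8.5): print(proj("side",p+d*v)-proj("side",p))
f=[cv2.imread(f"pics/side{i}.png",0).astype(np.float32) for i in (0,8,9)]
# bolt region near (342,268)
r=(slice(258,282),slice(330,356))
for a,b in ((0,1),(1,2)):
    print(cv2.phaseCorrelate(f[a][r].copy(),f[b][r].copy(),cv2.createHanningWindow((26,24),cv2.CV_32F)))
q=(slice(290,310),slice(340,362))
print("static",cv2.phaseCorrelate(f[1][q].copy(),f[2][q].copy(),cv2.createHanningWindow((22,20),cv2.CV_32F)))
E
```

```text
[-0.27799376 -0.33753092]
[-0.97114872 -1.17913699]
[-2.34966814 -2.85289015]
((-0.2703033579762444, -1.0092120863881764), 0.7647705648416354)
((-0.022058871127429214, -0.5400204427710928), 0.7101315679373564)
static ((0.012376547708841557, 0.00288487285244976), 1.01396204829216)
```

```bash

python3 -m jog '[{"xyz":[0,0,0],"dr":[-0.03,0,0],"gripper":10},{"xyz":[0,0,-0.003],"dr":[-0.06,0.001,0],"gripper":10},{"xyz":[0,0,-0.005],"dr":[-0.08,0.0015,0],"gripper":10},{"xyz":[0,0,-0.005],"dr":[-0.08,0.0015,0],"gripper":10}]' 100
python3 plan.py 530.2 -252.8 171 -40
```

```text
t: 13.73
tool_pos: [529.4, -253.4, 170.6]
eef_rot: [[-0.001, 0.773, -0.635], [0.0, -0.635, -0.773], [-1.0, -0.001, 0.0]]
contact_force: [0.4, -2.2, -3.8]
finger_gap: 16.5
t 13.73 pos [ 529.3893 -253.3646  170.6437] yaw -39.41
xyz [-0.0018  0.0013 -0.0048] dr [0.0065 0.0002 0.0005] F [ 0.4409 -2.206  -3.8306] M [-1.088   0.2653  0.1442]
```

```bash

python3 -m jog '[{"xyz":[0,0.002,0.002],"dr":[-0.02,0,0],"gripper":10},{"xyz":[0,0.002,0.002],"dr":[-0.02,0,0],"gripper":10}]' 100
python3 plan.py 530.2 -252.8 171 -40
```

```text
t: 13.9
tool_pos: [529.2, -253.8, 170.5]
eef_rot: [[-0.001, 0.792, -0.61], [0.001, -0.61, -0.792], [-1.0, -0.002, 0.0]]
contact_force: [-0.8, -1.8, -3.0]
finger_gap: 16.5
t 13.9 pos [ 529.1733 -253.8008  170.4709] yaw -37.6
xyz [-0.0026  0.001  -0.0071] dr [0.0267 0.0001 0.001 ] F [-0.8256 -1.7664 -2.9633] M [-0.3808  0.0538  0.0805]
```

Torque is nearly gone; drawing the key up slowly.

```bash

python3 -m jog '[{"xyz":[-0.02,0,0],"dr":[0,0,0],"gripper":10},{"xyz":[-0.04,0,0],"dr":[0,0,0],"gripper":10},{"xyz":[-0.06,0,0],"dr":[0,0,0],"gripper":10},{"xyz":[-0.06,0,0],"dr":[0,0,0],"gripper":10}]' 100
python3 plan.py 529.7 -253.2 300 -37.6
```

```text
t: 14.23
tool_pos: [529.6, -253.9, 183.5]
eef_rot: [[-0.0, 0.792, -0.611], [0.001, -0.611, -0.792], [-1.0, -0.001, -0.0]]
contact_force: [-0.2, -0.7, -4.0]
finger_gap: 16.7
t 14.23 pos [ 529.5566 -253.9492  183.5473] yaw -37.63
xyz [-0.5823 -0.002  -0.0037] dr [-0.0003 -0.0003  0.0003] F [-0.2251 -0.6778 -4.0377] M [-0.6239  0.1337  0.2148]
```

```bash

python3 -m jog '[{"xyz":[-0.05,0,0],"dr":[0,0,0],"gripper":10},{"xyz":[-0.12,0,0],"dr":[0,0,0],"gripper":10},{"xyz":[-0.22,0,0],"dr":[0,0,0],"gripper":10},{"xyz":[-0.34,-0.002,-0.003],"dr":[0,0,0],"gripper":10},{"xyz":[-0.46,-0.002,-0.003],"dr":[0,0,0],"gripper":10},{"xyz":[-0.6,-0.002,-0.003],"dr":[0,0,0],"gripper":10},{"xyz":[-0.75,0,0],"dr":[0,0,0],"gripper":10},{"xyz":[-0.82,0,0],"dr":[0,0,0],"gripper":10},{"xyz":[-0.82,0,0],"dr":[0,0,0],"gripper":10}]' 100
python3 plan.py 582.3 259.5 345 51; python3 -c "
from h import *; print(manip.observe()['joints'])
im=save('side','side10');save('top','top10')
cv2.imwrite('pics/c10.png',cv2.resize(im[100:320,280:440],None,fx=2.7,fy=2.7,interpolation=2)[:,:,::-1])"
```

```text
t: 14.98
tool_pos: [530.4, -254.6, 351.5]
eef_rot: [[0.005, 0.792, -0.611], [-0.0, -0.611, -0.792], [-1.0, 0.004, -0.003]]
contact_force: [-0.3, -0.5, -3.2]
finger_gap: 16.6
t 14.98 pos [ 530.4045 -254.5734  351.5171] yaw -37.64
xyz [ 0.033  -1.3643 -2.1938] dr [-0.9849  0.0006 -0.0034] F [-0.2603 -0.5306 -3.1694] M [-0.0519 -0.0478  0.0005]
[-21.72452784  16.59195955  55.22832258  80.23586887 -13.70017266
  89.86971872  -5.3117422 ]
```

View pics/c10.png

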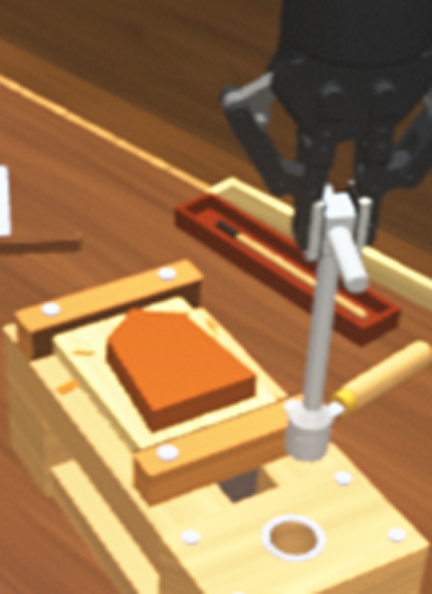

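```bash
python3 -c "
from h import *
im=cv2.imread('pics/side10.png')
a=cv2.resize(im[165:225,210:280],None,fx=6,fy=6,interpolation=2)
im=cv2.imread('pics/top10.png')
b=cv2.resize(im[205:265,180:240],None,fx=6,fy=6,interpolation=2)
def circ(img,cam,o,c,r,col):
    t=np.linspace(0,2*np.pi,40);pts=np.array([proj(cam,c+r*np.array([np.cos(x),np.sin(x),0])) for x in t])
    cv2.polylines(img,[np.int32((pts-o+.5)*6)],True,col,1)
c=np.array([582.,259.4,75])
circ(a,'side',[210,165],c,15.5,(0,0,255));circ(b,'top',[180,205],c,15.5,(0,0,255))
cv2.imwrite('pics/c11.png',np.hstack([a,b]))"
```

```text
(no output)
```

View pics/c11.png

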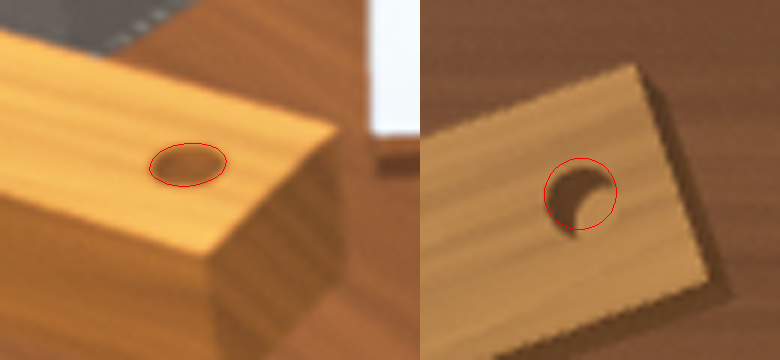

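```bash

python3 -m jog '[{"xyz":[0,-0.06,-0.1],"dr":[0,0,0],"gripper":10},{"xyz":[0,-0.16,-0.25],"dr":[0,0,0],"gripper":10},{"xyz":[0,-0.26,-0.42],"dr":[0,0,0],"gripper":10},{"xyz":[0,-0.36,-0.58],"dr":[0,0,0],"gripper":10},{"xyz":[0,-0.46,-0.74],"dr":[0,0,0],"gripper":10},{"xyz":[0,-0.56,-0.9],"dr":[0,0,0],"gripper":10},{"xyz":[0,-0.62,-1],"dr":[0,0,0],"gripper":10}]' 100
python3 plan.py 581.5 258.8 350 -37.6; python3 -c "
from h import *; print(manip.observe()['joints'])"
```

```text
t: 15.67
tool_pos: [552.7, -14.3, 345.8]
eef_rot: [[-0.003, 0.795, -0.607], [0.002, -0.607, -0.795], [-1.0, -0.004, -0.0]]
contact_force: [1.4, -0.3, -3.0]
finger_gap: 16.4
t 15.67 pos [552.7112 -14.3427 345.7949] yaw -37.35
xyz [-0.0181 -0.7142 -1.173 ] dr [ 0.0028 -0.0001  0.0025] F [ 1.4167 -0.3412 -3.0428] M [0.0321 0.0005 0.0522]
[-45.44343351   9.22137953  48.81651213  85.65637601  -7.0624544
  88.43511925 -34.13028425]
```

```bash

python3 -m jog '[{"xyz":[0,-0.1,-0.15],"dr":[0,0,0],"gripper":10},{"xyz":[0,-0.2,-0.32],"dr":[0,0,0],"gripper":10},{"xyz":[0,-0.3,-0.5],"dr":[0,0,0],"gripper":10},{"xyz":[0,-0.4,-0.67],"dr":[0,0,0],"gripper":10},{"xyz":[0,-0.5,-0.83],"dr":[0,0,0],"gripper":10},{"xyz":[0,-0.58,-0.95],"dr":[0,0,0.002],"gripper":10},{"xyz":[0,-0.61,-1],"dr":[0.003,0,0.002],"gripper":10},{"xyz":[0,-0.61,-1],"dr":[0.003,0,0.002],"gripper":10}]' 100
python3 plan.py 581.5 258.8 260 -37.6
```

```text
t: 16.33
tool_pos: [575.6, 223.3, 343.5]
eef_rot: [[-0.004, 0.796, -0.606], [-0.001, -0.606, -0.796], [-1.0, -0.003, 0.003]]
contact_force: [-0.5, 0.2, -4.2]
finger_gap: 16.3
t 16.33 pos [575.6335 223.2865 343.4902] yaw -37.29
xyz [ 0.4172 -0.083  -0.1603] dr [0.0034 0.002  0.0019] F [-0.4653  0.174  -4.213 ] M [0.0427 0.0357 0.016 ]
```

```bash

python3 -m jog '[{"xyz":[0.05,-0.06,-0.11],"dr":[0,0.002,0.002],"gripper":10},{"xyz":[0.15,-0.083,-0.16],"dr":[0,0.002,0.002],"gripper":10},{"xyz":[0.28,-0.083,-0.16],"dr":[0,0.002,0.002],"gripper":10},{"xyz":[0.4,-0.083,-0.16],"dr":[0,0.002,0.002],"gripper":10},{"xyz":[0.5,-0.083,-0.16],"dr":[0,0.002,0.002],"gripper":10},{"xyz":[0.5,-0.083,-0.16],"dr":[0,0.002,0.002],"gripper":10},{"xyz":[0.5,-0.083,-0.16],"dr":[0,0.002,0.002],"gripper":10}]' 100
python3 plan.py 581.5 258.8 200 -37.6
python3 - <<'E'
from h import *
im=save("side","side12")[:,:,::-1].copy()
s=manip.observe();R=np.array(s["eef_rot"]);B=np.array(s["tool_pos"])+148.3*R[:,0]-0.8*R[:,2];print(B)
S=6;u0,v0=200,140
b=cv2.resize(im[v0:v0+80,u0:u0+90],None,fx=S,fy=S,interpolation=2)
def circ(c,r,col):
    t=np.linspace(0,2*np.pi,40);pts=np.array([proj("side",c+r*np.array([np.cos(a),np.sin(a),0])) for a in t])
    cv2.polylines(b,[np.int32((pts-[u0,v0]+.5)*S)],True,col,1)
circ(B,13.5,(0,0,255))
circ(np.array([582,259.4,75.]),15.5,(255,0,0))
cv2.imwrite("pics/c12.png",b)
E
```

```text
t: 16.92
tool_pos: [580.7, 257.5, 242.5]
eef_rot: [[-0.002, 0.795, -0.607], [-0.002, -0.607, -0.795], [-1.0, -0.001, 0.003]]
contact_force: [0.1, 0.2, -2.0]
finger_gap: 16.6
t 16.92 pos [580.7027 257.5062 242.4502] yaw -37.36
xyz [ 0.2122 -0.0006 -0.0081] dr [0.0026 0.0017 0.0006] F [ 0.103   0.2181 -2.0285] M [ 0.0123 -0.0318 -0.0128]
[581.99870808 258.45337465  95.70045852]
```

View pics/c12.png

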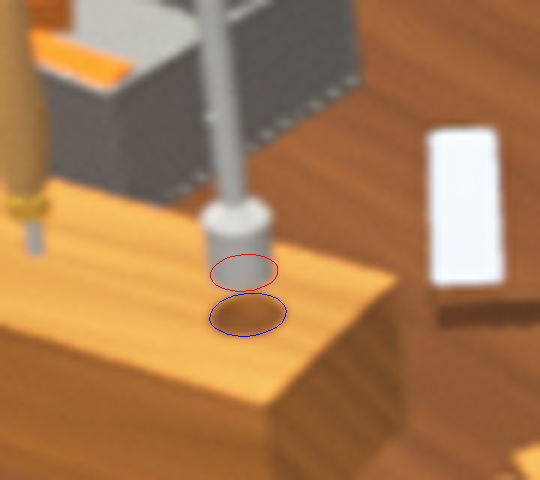

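```bash

python3 -m jog '[{"xyz":[0.03,0.001,-0.006],"dr":[0,0.0015,0.0005],"gripper":10},{"xyz":[0.07,0.001,-0.006],"dr":[0,0.0015,0.0005],"gripper":10},{"xyz":[0.11,0.001,-0.006],"dr":[0,0.0015,0.0005],"gripper":10},{"xyz":[0.14,0.001,-0.006],"dr":[0,0.0015,0.0005],"gripper":10},{"xyz":[0.15,0.001,-0.006],"dr":[0,0.0015,0.0005],"gripper":10}]' 100
python3 plan.py 581.6 258.3 166 -37.4
```

```text
t: 17.38
tool_pos: [581.9, 258.6, 212.6]
eef_rot: [[0.001, 0.795, -0.607], [0.0, -0.607, -0.795], [-1.0, 0.0, -0.001]]
contact_force: [0.1, -0.1, -4.1]
finger_gap: 16.4
t 17.38 pos [581.8726 258.5507 212.59  ] yaw -37.35
xyz [ 0.2329 -0.0004  0.002 ] dr [ 0.0005 -0.0004 -0.0002] F [ 0.1141 -0.1164 -4.0965] M [-0.0348  0.0232 -0.0122]
```

In the hole without touching. On down to just above the floor (seat at TCP ≈ 160).

```bash

python3 -m jog '[{"xyz":[0.04,0,0],"dr":[0,0,0],"gripper":10},{"xyz":[0.09,0,0],"dr":[0,0,0],"gripper":10},{"xyz":[0.14,0,0],"dr":[0,0,0],"gripper":10},{"xyz":[0.19,0,0],"dr":[0,0,0],"gripper":10},{"xyz":[0.22,0,0],"dr":[0,0,0],"gripper":10},{"xyz":[0.235,0,0],"dr":[0,0,0],"gripper":10},{"xyz":[0.235,0,0],"dr":[0,0,0],"gripper":10}]' 100
python3 plan.py 581.6 258.3 160 -37.4
```

```text
t: 17.97
tool_pos: [581.5, 258.5, 164.7]
eef_rot: [[-0.0, 0.795, -0.607], [-0.0, -0.607, -0.795], [-1.0, -0.0, 0.001]]
contact_force: [-0.2, -0.8, -2.4]
finger_gap: 16.8
t 17.97 pos [581.5258 258.4544 164.6588] yaw -37.35
xyz [0.0233 0.0008 0.0004] dr [0.0006 0.0004 0.0001] F [-0.1849 -0.7591 -2.3959] M [-0.0033  0.0453 -0.0445]
```

```bash

python3 -m jog '[{"xyz":[0.01,0,0],"dr":[0,0,0],"gripper":10},{"xyz":[0.02,0,0],"dr":[0,0,0],"gripper":10},{"xyz":[0.025,0,0],"dr":[0,0,0],"gripper":10},{"xyz":[0.025,0,0],"dr":[0,0,0],"gripper":10}]' 100
python3 plan.py 581.6 258.3 160 -37.4
```

```text
t: 18.3
tool_pos: [581.9, 258.6, 160.4]
eef_rot: [[0.001, 0.795, -0.607], [0.0, -0.607, -0.795], [-1.0, 0.0, -0.001]]
contact_force: [-0.2, -0.0, 1.7]
finger_gap: 16.3
t 18.3 pos [581.9461 258.5811 160.4335] yaw -37.35
xyz [ 0.0022 -0.0005  0.0022] dr [ 0.0005 -0.0004 -0.0002] F [-0.2359 -0.0489  1.7077] M [-0.0099  0.1892 -0.0014]
```

```bash

python3 -m jog '[{"xyz":[0,0,0],"dr":[0,0,0],"gripper":18},{"xyz":[0,0,0],"dr":[0,0,0],"gripper":20},{"xyz":[0,0,0],"dr":[0,0,0],"gripper":24},{"xyz":[0,0,0],"dr":[0,0,0],"gripper":32},{"xyz":[0,0,0],"dr":[0,0,0],"gripper":45},{"xyz":[0,0,0],"dr":[0,0,0],"gripper":50},{"xyz":[0,0,0],"dr":[0,0,0],"gripper":50}]' 30
python3 - <<'E'
from h import *
im=save("side","side13")[:,:,::-1]
cv2.imwrite("pics/c13.png",cv2.resize(im[100:225,170:300],None,fx=4.5,fy=4.5,interpolation=2))
E
```

```text
t: 18.88
tool_pos: [582.0, 258.6, 160.4]
eef_rot: [[0.001, 0.795, -0.607], [0.0, -0.607, -0.795], [-1.0, 0.0, -0.001]]
contact_force: [-0.3, -0.1, -0.4]
finger_gap: 50.3
```

View pics/c13.png

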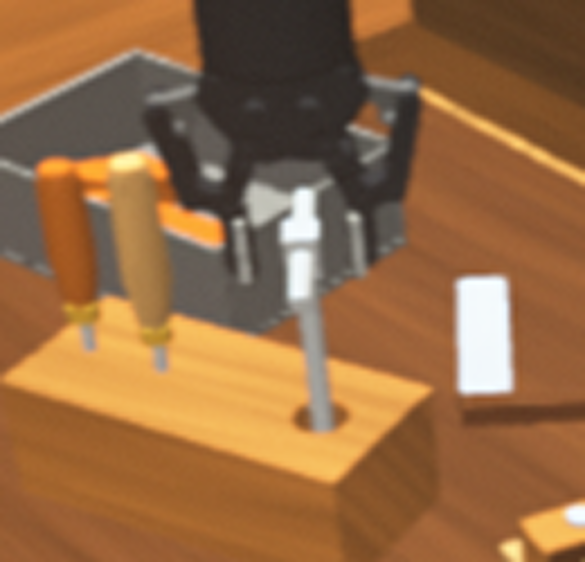

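Fingers are clear on both sides and the key stands upright. Retreating straight up.

```bash

python3 -m jog '[{"xyz":[-0.05,0,0],"dr":[0,0,0],"gripper":50},{"xyz":[-0.15,0,0],"dr":[0,0,0],"gripper":50},{"xyz":[-0.3,0,0],"dr":[0,0,0],"gripper":50},{"xyz":[-0.5,0,0],"dr":[0,0,0],"gripper":50},{"xyz":[-0.7,0,0],"dr":[0,0,0],"gripper":50},{"xyz":[-0.8,0,0],"dr":[0,0,0],"gripper":50},{"xyz":[-0.8,0,0],"dr":[0,0,0],"gripper":50},{"xyz":[-0.8,0,0],"dr":[0,0,0],"gripper":50}]'
python3 - <<'E'
from h import *
im=save("side","side14")[:,:,::-1];t=save("top","top14")[:,:,::-1]
a=cv2.resize(im[100:340,170:440],None,fx=2,fy=2,interpolation=2)
b=cv2.resize(t[195:300,280:440],None,fx=1.9,fy=1.9,interpolation=2)
b0=cv2.resize(cv2.imread("pics/top0.png")[195:300,280:440],None,fx=1.9,fy=1.9,interpolation=2)
r=np.vstack([b0,b]);r=np.vstack([r,np.zeros((480-r.shape[0],r.shape[1],3),np.uint8)]) if r.shape[0]<480 else r[:480]
o=np.hstack([a[:,:490],r]); cv2.imwrite("pics/c14.png",o); print(o.shape)
h=models.place_of("side","key_hub"); print([(np.array(x["position"])*[640,480],x["confidence"]) for x in h], proj("side",[582,259.4,177]))
E
```

```text
t: 19.6
tool_pos: [582.4, 258.5, 322.3]
eef_rot: [[0.003, 0.795, -0.607], [0.002, -0.607, -0.795], [-1.0, 0.001, -0.003]]
contact_force: [0.4, 1.0, -0.2]
finger_gap: 49.9
(480, 794, 3)
[(array([236.672, 155.184]), 0.68), (array([289.728, 192.576]), 0.41), (array([241.28, 194.4 ]), 0.37)] [236.38774333 155.37485019]
```

View pics/c14.png

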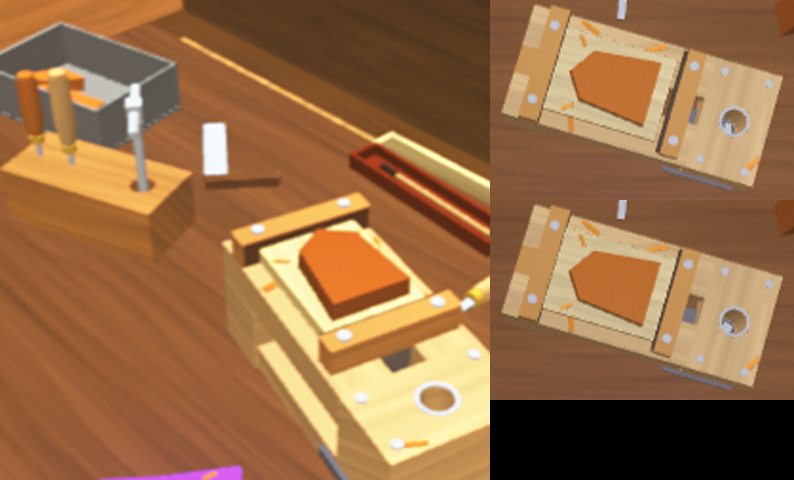

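```bash
python3 - <<'E'
from h import *
t=cv2.imread("pics/top14.png")
a=cv2.resize(t[205:290,290:410],None,fx=6.5,fy=6.5,interpolation=2); cv2.imwrite("pics/c15.png",a)
t0=cv2.imread("pics/top0.png")
# jaw bolt centroid motion
def cen(im,u,v):
    p=im[v-6:v+7,u-6:u+7].astype(int); w=np.clip(p[:,:,0]-130,0,None); y,x=np.mgrid[-6:7,-6:7]; return u+(w*x).sum()/w.sum(), v+(w*y).sum()/w.sum()
for im,l in ((t0,[(387,229),(376,268)]),(t,[(383,228),(372,267)])):
    for p in l:
        c=cen(im,*p); c=cen(im,int(round(c[0])),int(round(c[1]))); print(c,atz("top",c,157))
E
```

```text
(np.float64(387.2573099415205), np.float64(229.3201754385965)) [ 594.30614021 -198.76848157  157.        ]
(np.float64(376.0264945652174), np.float64(268.41372282608694)) [ 498.18756518 -171.5457417   157.        ]
(np.float64(383.91112828438946), np.float64(228.34930448222565)) [ 596.6104738  -190.60052272  157.        ]
(np.float64(372.00227963525833), np.float64(266.9559270516717)) [ 501.61693152 -161.78865969  157.        ]
```

View pics/c15.png

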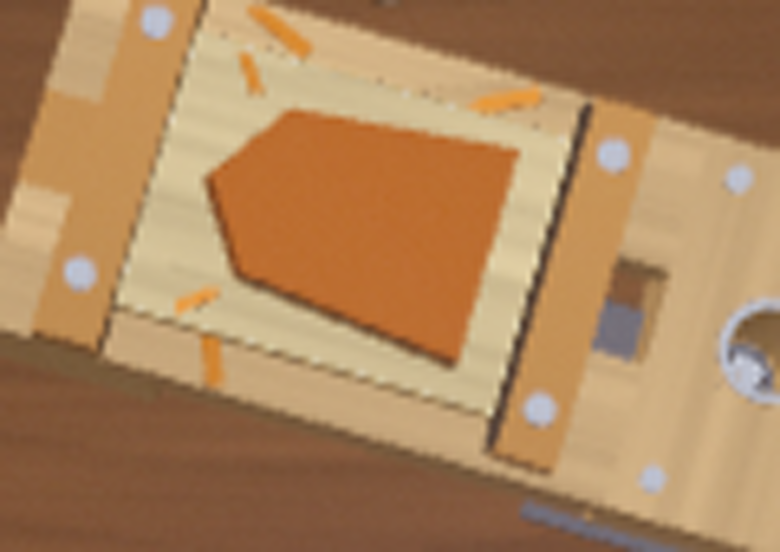

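```bash
python3 -c "
from h import *
print(manip.finish_job())"
```

```text
the job is handed in; nothing more can be done
None
```

I clamped the board with the T-key and set the key back in its hole. The job was handed in at about 20 s of the 72 s. `finish_job` gave no verdict, and the pad force has no direct reading, so the 33 N grip is inferred.

**Finding the square:** I lowered the key until it touched with about 8 N. After about 12° of clockwise turn it dropped free over the stem, and I lowered it to about 17 mm of engagement.

**Turning:** I turned it about 140° clockwise. The torque went from about 0.18 N m to about 0.32 N m and then up to 0.54–0.61 N m at the stop, well below the 1 N m limit. I then backed it off by about 9°, within the free play, and drew it out freely.

**Setting back:** The key touched the hole's floor with about 4.5 N at the same tool height as when I picked it up (160.4 mm).

**Last checks:**
- In the top picture, the rubber lies against the board with no gap and the board looks square to the vise.
- The jaw moved about 9 mm, which fits about 2.3 rad of cam turn.
- The key stands upright in its hole, with its hub within 0.5 pixel of where it should appear in the side camera.
- The gripper is open and well clear above the block.

**What disagreed:** The top camera's positions differed from the side camera's by about 3 mm. I used the side camera, which matched the arm's own position more closely. At the end, torque readings scattered by about 0.04 N m or more, and one still read 0.14 N m after I backed off, before dropping to about 0.08 N m.

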